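# Weigh sprockets with the weights tray from the back of the counter

### The arm

A 7-joint arm with a two-finger parallel gripper is mounted at the origin on the work surface. World frame = base frame: x ahead of the robot, y to its left, z up, the work surface at z = 0. Lengths are in m, angles in rad, forces in N, time in s.
With the tool pointing down it reaches from about 0.35 to 0.9 m from the base axis. Payload 19.9 kg.
Tool frame: the origin (TCP) lies at the very end of the fingers, on their centre line; the grasp point (between the pads) lies arm.tcp_to_grasp behind it (arm.tcp_to_grasp is the distance from the TCP to the grasp point, in m); x points along the fingers, y is the direction in which the jaws open and shut, and the axes are right-handed (so a half turn about x gives the same grasp; the last joint's range is limited). The gripper opens to 85 mm and grips with 20 to 120 N. Pads are 22 mm wide; open, the fingers measure 114 mm over their backs; the gripper's body (76 mm by 85 mm) begins 54 mm behind the grasp point. The pads swing forward as they close: fully open they stand 13 mm farther back than shut.
Start: joints at [-1.353, 0.417, -0.01, 1.614, 0.005, 1.111, -0.053], TCP at [0.161, 0.604, 0.231] pointing down, gripper open.
Joint ranges: [-2.81, 2.81], [-0.39, 2.02], [-1.27, 1.25], [0.06, 2.57], [-1.19, 4.33], [0.19, 2], [-2.82, 2.82]. Speed limits (rad/s): [1.89, 1.89, 2.39, 2.39, 3.01, 3.01, 3.01].

### API

Orientations are given as a unit quaternion [x, y, z, w].
In Python, from bench import arm, imaging, recognise gives the robot as it stands.
- The arm moves only by the tool drive_tool, never from a script. Its argument "commands" is a list of rows, each an object with "offset": the shift along the tool's x, y, z in mm, a list of three; "rotation": the turn, a rotation vector about the tool's x, y, z in rad, a list of three. A call has 1 to 5 rows; each row shifts and turns the commanded pose from where the row before left it, along the tool's axes as they then stand; what a row does not reach is not made up. A row lasts 1/8 s, in which the tool goes at most 62.5 mm and 10.7 degrees, less where a joint would pass 70% of its speed; a pose out of reach is approached as far as the arm can. A call with a gripper value outside its range is refused whole. "grip" is the finger opening in mm, from 0 to 85.4, set as the call begins (left out, the last holds). The fingers move at their own pace and stop on an object; "grip_force" is the grip in N (left out, the last holds). Time passes only in rows, so rows that do not move let the fingers close. It gives the time, the measured TCP pose, the force and the opening at its end, in the units of the state.
- arm.observe(): the state, without advancing time (a new reading comes with each control period).
- imaging.get_image(name): name is "scene" or "top" or "wrist"; returns a dict with "img" (384x512x3 uint8, red, green, blue), "intrinsics" (3x3 intrinsics, pixels), "pose" (4x4, takes a point from camera to world coordinates). Camera axes: x right, y down, z forward; pixel columns grow to the right and rows downward; lengths in m; the calibration is good to about 2 mm. A picture is of the moment at which its call begins. There is no depth.
- arm.finish_job(): hands the job in, once; it reports no verdict.
Trained networks look in a picture, given as the dict that the camera call returned (one of the last four; its "shot" number tells which), for a name from the list of things; names that differ only in an ending like _2 or _b are one class to them, and where a whole thing is asked for, a point or a joint stands for the part that bears it (a point fixed in the world has none). Each returns a list of dicts, best first, with "confidence" (0 to 1); they miss things now and then, are a little off and sometimes report something else, mostly with a low value. They report only what shows in the picture. A call takes as long as a camera call. They do not tell look-alikes from the thing itself.
- recognise(picture, query): "rect" ([left, top, right, bottom] in pixels, round what is visible of it).
The state is a dict: "time_s": time; "joint_positions": joint angles; "dq": joint speeds; "joint_torque": joint torques, N m; "position": TCP position; "tool_rot": TCP orientation; "wrist_force": force on the tool from outside, world axes, zero at the start; "torque": the same for the moment, N m; "width": finger opening in m.
Only numpy, scipy, OpenCV 4.12 (cv2) and the standard library are available. Lean on these libraries where they do the work, as an engineer would, in place of code of your own. Each camera call takes 0.05 s, during which the arm holds its last target. There are 200 camera calls.

### The job

Weigh the sprockets that lie in one pan of the shop balance. The tray of brass weights was pushed out of reach: with the hook tool in hand, hook its pull handle and drag the tray until all of its wooden body is on the robot's side of the yellow tape, touching neither tray nor weights with the robot itself before that. Then put weights in the empty pan until the balance is level, leave any spare weights in the tray and the sprockets in their pan, stand the hook tool upright on its blue mat again, placed as it was at the start, and leave the oil can, jar and carton alone.

Things in the scene. Friction and masses are not known exactly. Their poses are not given: they have to be found in the camera images.
- hook_tool: Hook tool, 220 g: orange block 64 (x) x 40 (y) x 56 (z) mm standing on the table, origin at the centre of its underside, z up; hold it by the block, across the 40 mm width. A steel rod 10 mm thick leaves the block's +x face at z = 50 mm, runs to x = 135 mm and turns straight down as a prong 10 mm thick that ends at z = 4 mm.
- hook_prong (a point): Lower end of the hook tool's prong, at x = 135, y = 0, z = 4 mm in the tool's frame.
- mat: Blue mat painted flat on the table, 270 x 110 mm; origin = the point on which the centre of the tool's block should stand (85 mm from the mat's -x edge, on its centre line); its x axis is its length. The tool stands here at the start, roughly along x.
- tape: Yellow tape line flat on the table, 25 mm wide, 500 mm long along world y (fixed); origin at its centre.
- tray: Wooden weights tray, loose, 66 (x) x 199 (y) x 20 (z) mm, 0.3 to 0.5 kg empty, floor 4 mm thick, origin at the centre of its underside. Five compartments in a row along y at 38 mm pitch (centres y = -76, -38, 0, 38, 76), 56 mm long in x and 34 mm wide inside, dividers 14 mm high. The handle is on its -x side, towards the robot.
- tray_handle (a point): Middle of the tray's pull handle, a level steel bar 8 mm thick along the tray's y, 110 mm long, with a leg at each end; at x = -63, z = 30 mm in the tray's frame. Between bar and tray wall is a gap 26 mm wide, open above (gap centre at x = -46 mm in the tray's frame).
- weight1: Brass weight, 100 g: round body 30 mm in diameter and 22 mm high with a round grip post 16 mm in diameter on top, 52 mm high in all; origin at the centre of its underside, z along the post. Starts upright in a compartment of the tray.
- weight2: Brass weight, 100 g: round body 30 mm in diameter and 22 mm high with a round grip post 16 mm in diameter on top, 52 mm high in all; origin at the centre of its underside, z along the post. Starts upright in a compartment of the tray.
- weight3: Brass weight, 100 g: round body 30 mm in diameter and 22 mm high with a round grip post 16 mm in diameter on top, 52 mm high in all; origin at the centre of its underside, z along the post. Starts upright in a compartment of the tray.
- weight4: Brass weight, 100 g: round body 30 mm in diameter and 22 mm high with a round grip post 16 mm in diameter on top, 52 mm high in all; origin at the centre of its underside, z along the post. Starts upright in a compartment of the tray.
- weight5: Brass weight, 100 g: round body 30 mm in diameter and 22 mm high with a round grip post 16 mm in diameter on top, 52 mm high in all; origin at the centre of its underside, z along the post. Starts upright in a compartment of the tray.
- sprocket1: Steel sprocket, 100 g (as heavy as one brass weight), a disc about 40 mm over its teeth and 12 mm thick lying in the parts pan; origin at the centre of its underside. May be absent.
- sprocket2: Steel sprocket, 100 g (as heavy as one brass weight), a disc about 40 mm over its teeth and 12 mm thick lying in the parts pan; origin at the centre of its underside. May be absent.
- sprocket3: Steel sprocket, 100 g (as heavy as one brass weight), a disc about 40 mm over its teeth and 12 mm thick lying in the parts pan; origin at the centre of its underside. May be absent.
- sprocket4: Steel sprocket, 100 g (as heavy as one brass weight), a disc about 40 mm over its teeth and 12 mm thick lying in the parts pan; origin at the centre of its underside. May be absent.
- sprocket5: Steel sprocket, 100 g (as heavy as one brass weight), a disc about 40 mm over its teeth and 12 mm thick lying in the parts pan; origin at the centre of its underside. May be absent.
- balance: Blue shop balance (fixed), base 300 (x) x 90 (y) x 40 (z) mm, origin at the centre of its underside; the parts pan is at x = +115 mm, the empty weights pan at x = -115 mm in its frame. A thin steel post with a white scale plate, 30 to 70 mm wide and 168 mm high, stands at its middle, at y = +38 mm; a red pointer in front of the plate leans to the heavier side.
- weights_pan_floor (a point): Centre of the inner floor of the empty pan: round pan, 57 mm inner radius at the floor, rim 8 mm above the floor and 68 mm in outer radius. The floor is 85 mm above the table when level; the pan stays horizontal and only rises and sinks.
- parts_pan_floor (a point): Centre of the inner floor of the other, like pan, in which the sprockets lie.
- weights_pan (a joint): Height of the weights pan in m: 0 level, +0.012 at its upper stop (too light), -0.012 at its lower stop (too heavy). The two pans move oppositely; one weight too few or too many sends it to a stop. It settles within about 2 s.
- oil_can: Bystander: red can, 64 mm in diameter, 120 mm high; origin under its centre.
- bolt_jar: Bystander: glass jar with a red cap, 68 mm in diameter, 85 mm high; origin under its centre.
- carton: Bystander: cardboard box 100 x 70 x 60 mm; origin under its centre.
Not all that is in view belongs to the job. Leave any pink look-alike of the sprocket4 alone. Leave any purple look-alike of the weight5 alone.

How it is judged:
On the way:
1. the tray has been dragged over to the robot's side of the tape (x of tray in the frame of tape below -0.028 m), for 0.2 s.
At the end, for the whole second after the job is handed in: Tray body on the robot's side of the tape's centre line (5 mm slack); balance level within 3 mm and still; sprockets in the parts pan; every weight in the weights pan or the tray; hook tool upright, block centre within 55 mm of the mat's origin (x of tray in the frame of tape below -0.028 m and value of joint weights_pan between -0.003 and 0.003 m and velocity of joint weights_pan between -0.01 and 0.01 m/s and horizontal distance between each of sprocket1, sprocket2, sprocket3, sprocket4, sprocket5 and parts_pan_floor below 0.064 m and height (world z) of each of sprocket1, sprocket2, sprocket3, sprocket4, sprocket5 above 0.06 m and ((horizontal distance between weight1 and weights_pan_floor below 0.064 m and height (world z) of weight1 above 0.06 m) or (x of weight1 in the frame of tray between -0.04 and 0.04 m and y of weight1 in the frame of tray between -0.105 and 0.105 m and z of weight1 in the frame of tray between -0.01 and 0.03 m)) and ((horizontal distance between weight2 and weights_pan_floor below 0.064 m and height (world z) of weight2 above 0.06 m) or (x of weight2 in the frame of tray between -0.04 and 0.04 m and y of weight2 in the frame of tray between -0.105 and 0.105 m and z of weight2 in the frame of tray between -0.01 and 0.03 m)) and ((horizontal distance between weight3 and weights_pan_floor below 0.064 m and height (world z) of weight3 above 0.06 m) or (x of weight3 in the frame of tray between -0.04 and 0.04 m and y of weight3 in the frame of tray between -0.105 and 0.105 m and z of weight3 in the frame of tray between -0.01 and 0.03 m)) and ((horizontal distance between weight4 and weights_pan_floor below 0.064 m and height (world z) of weight4 above 0.06 m) or (x of weight4 in the frame of tray between -0.04 and 0.04 m and y of weight4 in the frame of tray between -0.105 and 0.105 m and z of weight4 in the frame of tray between -0.01 and 0.03 m)) and ((horizontal distance between weight5 and weights_pan_floor below 0.064 m and height (world z) of weight5 above 0.06 m) or (x of weight5 in the frame of tray between -0.04 and 0.04 m and y of weight5 in the frame of tray between -0.105 and 0.105 m and z of weight5 in the frame of tray between -0.01 and 0.03 m)) and horizontal distance between hook_tool and mat below 0.055 m and angle between hook_tool's own z axis and vertical below 0.15 rad and height (world z) of hook_tool below 0.01 m and linear speed of hook_tool below 0.02 m/s); the robot touches nothing.
It fails at once if the robot itself touches the tray or a weight while the tray's centre is still beyond the tape (x of tray in the frame of tape above 0 m and (contact force between any of the fingers, the arm and tray above 0.5 N or contact force between any of the fingers, the arm and weight1 above 0.5 N or contact force between any of the fingers, the arm and weight2 above 0.5 N or contact force between any of the fingers, the arm and weight3 above 0.5 N or contact force between any of the fingers, the arm and weight4 above 0.5 N or contact force between any of the fingers, the arm and weight5 above 0.5 N)).
It fails at once if a bystander is knocked over or shifted by more than 30 mm (distance of any of oil_can, bolt_jar, carton from where it was at the start of the episode above 0.03 m or angle between any of oil_can, bolt_jar, carton's own z axis and vertical above 0.4 rad).
Of sprocket1, sprocket2, sprocket3, sprocket4, sprocket5 only 3 to 5 are there at a start; the rules pass over those that are not, and their reading is None.
At some moment in a run one of hook_tool, tray may be knocked a few centimetres aside while the robot is not near it.
Once in a run the grip may slacken for a moment while it holds something.
It also fails if it takes over 210 s, if anything falls off the work surface, if the arm or the gripper's body presses on something with over 40 N, if the wrist force passes 120 N, or if a joint passes its speed limit or range.

## Working session

There is one attempt and no reset: what is moved stays moved. The work goes in short steps, Python scripts to look and compute and a tool call to move; the robot and the scene stay as the last step left them, time stands still between calls to the robot, and variables do not carry over. Pictures are saved under pics/ and viewed, about 12 in all and at most 16, crops included, and the job is handed in when it is done.

Besides the shell and the picture viewer there is one more tool, called after ">>>" as a command line: name --argument value ..., lists and objects as JSON in quotes. drive_tool: Moves the arm, as the interface text tells. Its arguments: {"type":"object","properties":{"commands":{"type":"array","items":{"type":"object","properties":{"offset":{"type":"array","items":{"type":"number"}},"rotation":{"type":"array","items":{"type":"number"}}}}},"grip":{"type":"number"},"grip_force":{"type":"number"}},"required":["commands"]}

```bash
mkdir -p pics
cat > h.py <<'E'
import numpy as np, cv2
from bench import arm, imaging, recognise
from scipy.spatial.transform import Rotation as R
def shot(n,save=None,crop=None,scale=1):
    p=imaging.get_image(n)
    if save:
        im=p["img"][:,:,::-1]
        if crop: im=im[crop[1]:crop[3],crop[0]:crop[2]]
        cv2.imwrite("pics/"+save,cv2.resize(im,None,fx=scale,fy=scale,interpolation=cv2.INTER_CUBIC))
    return p
def w(p,u,v,z):
    K=np.array(p["intrinsics"]);T=np.array(p["pose"])
    d=T[:3,:3]@np.linalg.solve(K,[u,v,1]);o=T[:3,3]
    return (o+d*(z-o[2])/d[2]).round(4)
def px(p,X):
    K=np.array(p["intrinsics"]);T=np.array(p["pose"])
    c=K@(T[:3,:3].T@(np.array(X)-T[:3,3]));return (c[:2]/c[2]).round(1)
def st():
    s=arm.observe();print(round(s["time_s"],2),np.round(s["position"],4),np.round(s["tool_rot"],3),"w",round(s["width"],4),"F",np.round(s["wrist_force"],1));print(R.from_quat(s["tool_rot"]).as_matrix().round(3).tolist());return s
E
python3 - <<'E'
from h import *
st();print(arm.tcp_to_grasp)
a=shot("scene","s0.png",scale=1.5);b=shot("top","t0.png",scale=1.5)
for n,p in(("scene",a),("top",b)):
    print(n,np.round(p["pose"],3).tolist(),np.round(p["intrinsics"],1).tolist())
    for q in["hook_tool","mat","tape","tray","tray_handle","weight1","sprocket1","balance","weights_pan_floor","parts_pan_floor","oil_can","bolt_jar","carton"]:
        print(q,[(np.round(r["rect"]).astype(int).tolist(),round(r["confidence"],2)) for r in recognise(p,q)])
E
```

```text
0.0 [0.1605 0.6037 0.2307] [ 0.091  0.701 -0.092  0.701] w 0.0855 F [0.3 0.1 1.1]
[[-0.0, 0.257, 0.966], [-0.001, 0.966, -0.257], [-1.0, -0.001, 0.0]]
0.0187
scene [[0.075, 0.612, -0.787, 1.596], [0.997, -0.032, 0.071, -0.137], [0.018, -0.79, -0.613, 0.844], [0.0, 0.0, 0.0, 1.0]] [[453.7, 0.0, 249.5], [0.0, 453.7, 188.7], [0.0, 0.0, 1.0]]
hook_tool [([136, 166, 158, 217], 0.63)]
mat [([125, 171, 168, 230], 0.65)]
tape [([170, 211, 335, 219], 0.66), ([138, 167, 158, 214], 0.62)]
tray [([239, 223, 320, 260], 0.9)]
tray_handle [([373, 175, 425, 215], 0.16)]
weight1 [([329, 254, 346, 271], 0.74), ([392, 179, 408, 188], 0.72), ([244, 235, 257, 255], 0.69), ([286, 227, 296, 251], 0.54), ([270, 232, 282, 251], 0.53), ([259, 230, 268, 249], 0.46), ([300, 229, 312, 250], 0.43)]
sprocket1 [([403, 190, 420, 200], 0.59), ([380, 191, 395, 204], 0.57), ([394, 181, 408, 189], 0.46), ([380, 181, 393, 192], 0.44)]
balance [([375, 176, 423, 211], 0.71), ([259, 229, 271, 249], 0.64), ([346, 129, 426, 222], 0.58)]
weights_pan_floor [([349, 129, 391, 156], 0.98), ([298, 228, 313, 248], 0.27)]
parts_pan_f
[... 534 characters left out ...]
62), ([88, 238, 138, 280], 0.57)]
tray_handle [([199, 142, 256, 172], 0.64)]
weight1 [([90, 235, 135, 282], 0.61), ([248, 150, 254, 153], 0.5), ([239, 152, 245, 160], 0.46), ([185, 130, 195, 138], 0.44), ([212, 150, 220, 162], 0.39), ([204, 158, 212, 162], 0.39)]
sprocket1 [([151, 199, 164, 209], 0.61), ([111, 166, 121, 175], 0.59), ([96, 173, 114, 187], 0.49)]
balance [([93, 166, 136, 284], 0.74)]
weights_pan_floor [([88, 238, 136, 280], 0.7), ([214, 150, 222, 163], 0.5)]
parts_pan_floor [([89, 160, 135, 205], 0.81)]
oil_can [([147, 140, 173, 168], 0.97), ([171, 192, 317, 200], 0.64), ([238, 153, 245, 160], 0.56)]
bolt_jar [([298, 143, 320, 169], 0.94)]
carton [([358, 180, 396, 219], 0.59)]
```

View pics/s0.png

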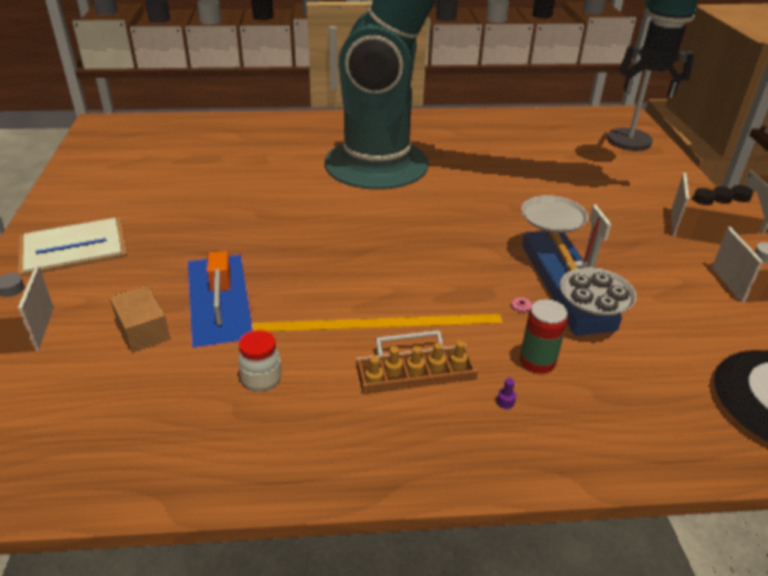

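View pics/t0.png

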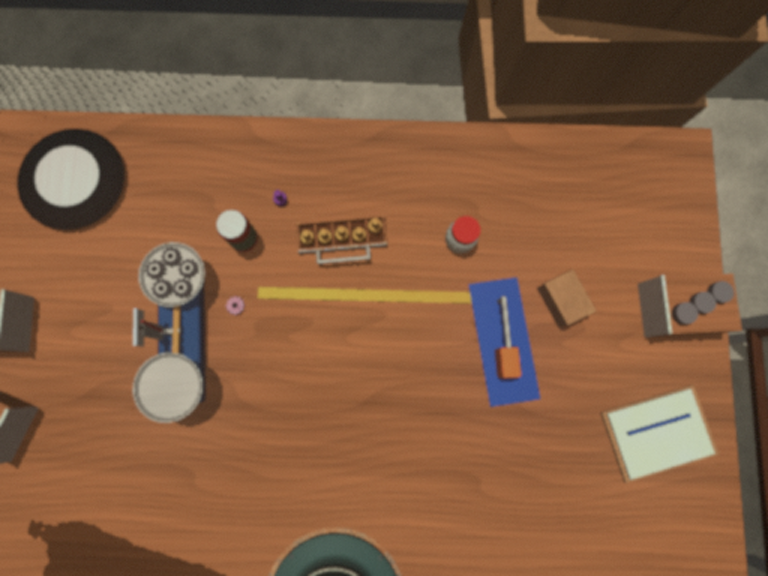

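The scene view shows the hook tool at (218,270) on its mat and the tray at (417,368), with five brass weights. The handle faces the robot at (410,340). The parts pan at (597,290) holds about five sprockets.

Possible confusions, in top-view pixels:
- **Weights:** the brass ones are in the tray at (307–376,230). The purple look-alike at (280,198) is excluded.
- **Sprockets:** the steel ones are in the pan at (172,270). The pink ring at (235,305) is excluded.
- **Hook tool:** the only orange block is at (509,362). The carton is at (568,298).

Run:
```python
from h import *
b=shot("top");a=shot("scene")
im=b["img"]
c1=cv2.resize(im[130:290,80:400][:,:,::-1],None,fx=2.5,fy=2.5,interpolation=cv2.INTER_CUBIC)
cv2.imwrite("pics/t1.png",c1)
def blob(p,lo,hi,z,name):
    h=cv2.cvtColor(p["img"],cv2.COLOR_RGB2HSV);m=cv2.inRange(h,lo,hi)
    n,l,s,c=cv2.connectedComponentsWithStats(m)
    for i in np.argsort(-s[1:,4])[:3]+1:
        pts=np.argwhere(l==i)[:,::-1].astype(np.float32)
        bx=cv2.boxPoints(cv2.minAreaRect(pts))
        print(name,s[i].tolist(),c[i].round(1),w(p,*c[i],z),[w(p,*q,z)[:2].tolist() for q in bx])
blob(b,(108,150,60),(125,255,255),0,"blue")
blob(b,(4,200,190),(9,255,255),.056,"orange")
blob(b,(20,150,120),(32,255,255),0,"yellow")
f=lambda u,v,z:w(b,u/1.5,v/1.5,z)
print("rodend",f(503,299,.05),"block",f(510,355,.056))
print("handle",f(318,257,.03),f(370,255,.03),f(319,263,.03),f(369,259,.03))
print("tray corners",f(299,251,.02),f(386,245,.02),f(386,218,.02),f(299,223,.02))
print("wpan",f(168,387,.1),"ppan",f(172,273,.08))
print("jar",f(465,230,.085),"can",f(232,224,.12),"carton",f(568,298,.06))
```

```text
blue [343, 255, 2, 4, 4] [343.8 256.5] [ 0.444  -0.3779  0.    ] [[0.4391, -0.3754], [0.4488, -0.3788], [0.4482, -0.3807], [0.4385, -0.3773]]
blue [349, 233, 3, 2, 3] [350.  233.7] [ 0.5182 -0.3999  0.    ] [[0.5189, -0.396], [0.5203, -0.3967], [0.5171, -0.4032], [0.5158, -0.4025]]
blue [349, 252, 2, 3, 3] [349.3 253. ] [ 0.4556 -0.3963  0.    ] [[0.4529, -0.3939], [0.4594, -0.3973], [0.4588, -0.3986], [0.4523, -0.3952]]
yellow [172, 192, 141, 10, 973] [240.1 196.3] [ 0.6335 -0.037   0.    ] [[0.621, 0.188], [0.6455, 0.1889], [0.6474, -0.2766], [0.6227, -0.2759]]
rodend [ 0.6232 -0.341   0.05  ] block [ 0.505  -0.3521  0.056 ]
handle [0.7093 0.0563 0.03  ] [ 0.7165 -0.0568  0.03  ] [0.6961 0.0536 0.03  ] [ 0.7076 -0.0548  0.03  ]
tray corners [0.724  0.0994 0.02  ] [ 0.7423 -0.0917  0.02  ] [ 0.8039 -0.0906  0.02  ] [0.7876 0.1021 0.02  ]
wpan [0.4257 0.3341 0.1   ] ppan [0.6571 0.3516 0.08  ]
jar [ 0.7624 -0.2547  0.085 ] can [0.7534 0.2242 0.12  ] carton [ 0.627 -0.476  0.06 ]
```

View pics/t1.png

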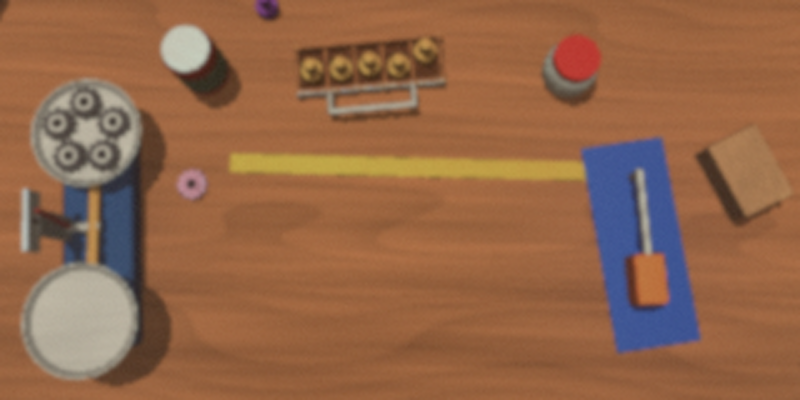

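The crop shows five grey sprockets in the parts pan, so all five weights will be needed. The pink ring at (191,184) and the purple weight at (266,8) are the look-alikes. The hook block is at (649,279) with its rod end at (638,172). The tray handle is at (372,103), turned about 5°. I'll start moving now.

>>> drive_tool --commands '[{"offset":[0,0,0],"rotation":[-0.13,0,0]},{"offset":[0,0,0],"rotation":[-0.13,0,0]},{"offset":[0,-45,30]},{"offset":[0,-45,30]},{"offset":[0,-45,30]}]'

```text
validation failed for argument at $.co...
```

Run:
```python
from h import *
st()
b=shot("top")
print(w(b,80+649/2.5,130+279/2.5,.056),w(b,80+638/2.5,130+172/2.5,.055))
print([w(b,80+u/2.5,130+v/2.5,0).tolist() for u,v in((585,148),(661,139),(698,338),(619,351))])
```

```text
1.5 [0.1605 0.604  0.2313] [ 0.092  0.701 -0.092  0.701] w 0.0852 F [ 0.9 -0.   0.1]
[[-0.0, 0.257, 0.966], [-0.0, 0.966, -0.257], [-1.0, -0.0, 0.0]]
[ 0.4897 -0.3506  0.056 ] [ 0.6241 -0.3394  0.055 ]
[[0.6633, -0.2829, 0.0], [0.6779, -0.3849, 0.0], [0.4173, -0.4274, 0.0], [0.3987, -0.3248, 0.0]]
```

>>> drive_tool --commands '[{"offset":[0,0,0],"rotation":[-0.13,0,0]},{"offset":[0,0,0],"rotation":[-0.13,0,0]},{"offset":[0,-45,30],"rotation":[0,0,0]},{"offset":[0,-45,30],"rotation":[0,0,0]},{"offset":[0,-45,30],"rotation":[0,0,0]}]'

```text
time_s: 2.17
position: [0.2514, 0.4675, 0.2313]
tool_rot: [-0.0, 0.707, 0.0, 0.707]
wrist_force: [1.7, 0.4, -0.1]
width: 0.0855
```

>>> drive_tool --commands '[{"offset":[0,-45,30],"rotation":[0,0,0]},{"offset":[0,-45,30],"rotation":[0,0,0]},{"offset":[0,-45,30],"rotation":[0,0,0]},{"offset":[0,-45,30],"rotation":[0,0,0]},{"offset":[0,-45,30],"rotation":[0,0,0]}]'

```text
time_s: 2.8
position: [0.4014, 0.2425, 0.2316]
tool_rot: [0.0, 0.707, 0.0, 0.707]
wrist_force: [0.9, 1.3, -0.7]
width: 0.0853
```

>>> drive_tool --commands '[{"offset":[0,-50,8],"rotation":[0,0,0]},{"offset":[0,-50,8],"rotation":[0,0,0]},{"offset":[0,-50,8],"rotation":[0,0,0]},{"offset":[0,-50,8],"rotation":[0,0,0]},{"offset":[0,-50,8],"rotation":[0,0,0]}]'

```text
time_s: 3.42
position: [0.4408, -0.0075, 0.2316]
tool_rot: [-0.0, 0.707, 0.0, 0.707]
wrist_force: [1.4, 0.5, -0.3]
width: 0.0851
```

>>> drive_tool --commands '[{"offset":[0,-50,8],"rotation":[0,0,0]},{"offset":[0,-50,8],"rotation":[0,0,0]},{"offset":[0,-50,8],"rotation":[0,0,0]},{"offset":[0,-50,8],"rotation":[0,0,0]},{"offset":[0,-50,8],"rotation":[0,0,0]}]'

```text
time_s: 4.05
position: [0.481, -0.2575, 0.2315]
tool_rot: [-0.0, 0.707, 0.0, 0.707]
wrist_force: [0.5, 0.3, 0.5]
width: 0.0855
```

>>> drive_tool --commands '[{"offset":[10,-46,4],"rotation":[0,0,0]},{"offset":[10,-46,4],"rotation":[-0.084,0,0]},{"offset":[0,0,0],"rotation":[0,0,0]}]'

```text
time_s: 4.42
position: [0.4874, -0.3512, 0.2104]
tool_rot: [-0.029, 0.707, 0.028, 0.706]
wrist_force: [-0.5, 0.6, 0.1]
width: 0.0853
```

Run:
```python
from h import *
st()
p=shot("wrist","w1.png",scale=1.2)
print(np.round(p["pose"],3).tolist(),np.round(p["intrinsics"],0).tolist())
h=cv2.cvtColor(p["img"],cv2.COLOR_RGB2HSV);m=cv2.inRange(h,(3,200,120),(12,255,255))
n,l,s,c=cv2.connectedComponentsWithStats(m)
for i in np.argsort(-s[1:,4])[:3]+1: print(s[i],c[i],w(p,*c[i],.056))
print(px(p,[.4897,-.3506,.056]),px(p,[.6241,-.3394,.055]))
```

```text
4.42 [ 0.4874 -0.3512  0.2104] [-0.029  0.707  0.028  0.706] w 0.0853 F [-0.5  0.6  0.1]
[[-0.002, -0.081, 0.997], [-0.001, 0.997, 0.081], [-1.0, -0.001, -0.002]]
[[-0.081, 0.946, 0.314, 0.406], [0.997, 0.077, 0.024, -0.358], [-0.001, 0.315, -0.949, 0.353], [0.0, 0.0, 0.0, 1.0]] [[273.0, 0.0, 249.0], [0.0, 273.0, 192.0], [0.0, 0.0, 1.0]]
[231 153  34  52 492] [246.96138211 170.28252033] [ 0.4796 -0.3546  0.056 ]
[493 119   1   1   1] [493. 119.] [ 0.4036 -0.1013  0.056 ]
[249.8 179.2] [249.9 280.1]
```

View pics/w1.png

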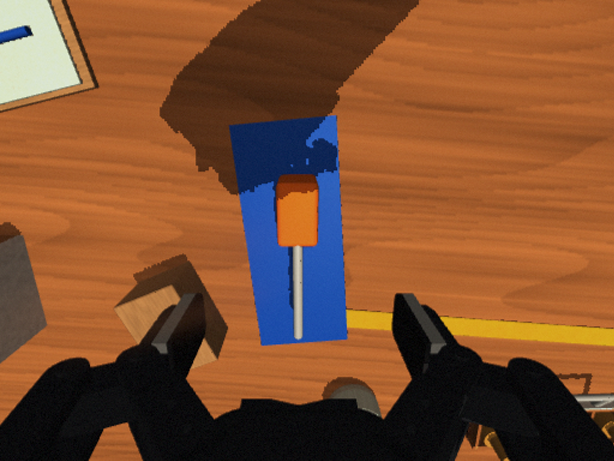

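The wrist view shows the block top at (297,215) and the rod running straight to (298,337). The gripper's yaw already matches, and the offset is only about 2 mm. I'll descend and grip.

>>> drive_tool --commands '[{"offset":[50,-1,3],"rotation":[0,0,0]},{"offset":[50,-1,0],"rotation":[0,0,0]},{"offset":[50,0,0],"rotation":[0,0,0]},{"offset":[30,0,0],"rotation":[0,0,0]},{"offset":[13,0,0],"rotation":[0,0,0]}]'

```text
time_s: 5.1
position: [0.4919, -0.3483, 0.0172]
tool_rot: [-0.03, 0.707, 0.03, 0.706]
wrist_force: [-0.1, -0.9, 1.0]
width: 0.0852
```

>>> drive_tool --commands '[{"offset":[0,0,0],"rotation":[0,0,0]},{"offset":[0,0,0],"rotation":[0,0,0]},{"offset":[0,0,0],"rotation":[0,0,0]},{"offset":[0,0,0],"rotation":[0,0,0]},{"offset":[0,0,0],"rotation":[0,0,0]}]' --grip 30 --grip_force 80

```text
time_s: 5.72
position: [0.4928, -0.3502, 0.02]
tool_rot: [-0.03, 0.706, 0.029, 0.707]
wrist_force: [-2.0, -0.2, 9.2]
width: 0.0391
```

>>> drive_tool --commands '[{"offset":[0,0,0],"rotation":[0,0,0]},{"offset":[0,0,0],"rotation":[0,0,0]},{"offset":[0,0,0],"rotation":[0,0,0]}]'

```text
time_s: 6.1
position: [0.4927, -0.3502, 0.02]
tool_rot: [-0.03, 0.706, 0.029, 0.707]
wrist_force: [-1.4, 0.8, 9.7]
width: 0.0391
```

>>> drive_tool --commands '[{"offset":[-12,0,0],"rotation":[0,0,0]},{"offset":[-18,0,0],"rotation":[0,0,0]},{"offset":[-20,0,0],"rotation":[0,0,0]},{"offset":[-20,0,0],"rotation":[0,0,0]},{"offset":[0,20,2],"rotation":[0,0,0]}]'

```text
time_s: 6.72
position: [0.4926, -0.3309, 0.0907]
tool_rot: [-0.03, 0.706, 0.028, 0.707]
wrist_force: [0.1, -0.5, -2.8]
width: 0.039
```

>>> drive_tool --commands '[{"offset":[0,35,4],"rotation":[0,0,0]},{"offset":[0,35,4],"rotation":[0,0,0]},{"offset":[0,35,4],"rotation":[0,0,0]},{"offset":[0,35,4],"rotation":[0,0,0]},{"offset":[0,35,4],"rotation":[0,0,0]}]'

```text
time_s: 7.35
position: [0.497, -0.1514, 0.0884]
tool_rot: [-0.03, 0.707, 0.03, 0.706]
wrist_force: [0.3, -0.2, -1.8]
width: 0.0389
```

>>> drive_tool --commands '[{"offset":[0,35,4],"rotation":[0,0,0]},{"offset":[0,35,4],"rotation":[0,0,0]},{"offset":[0,35,4],"rotation":[0,0,0]},{"offset":[0,20,0],"rotation":[0,0,0]},{"offset":[0,0,0],"rotation":[0,0,0]}]'

```text
time_s: 7.98
position: [0.4983, -0.0257, 0.0883]
tool_rot: [-0.031, 0.707, 0.031, 0.706]
wrist_force: [0.2, 0.6, -2.5]
width: 0.0394
```

Run:
```python
from h import *
st()
p=shot("top","t2.png",crop=(190,120,350,240),scale=5)
```

```text
7.97 [ 0.4983 -0.0257  0.0883] [-0.031  0.707  0.031  0.706] w 0.0394 F [ 0.2  0.6 -2.5]
[[-0.001, -0.087, 0.996], [0.001, 0.996, 0.087], [-1.0, 0.001, -0.001]]
```

View pics/t2.png

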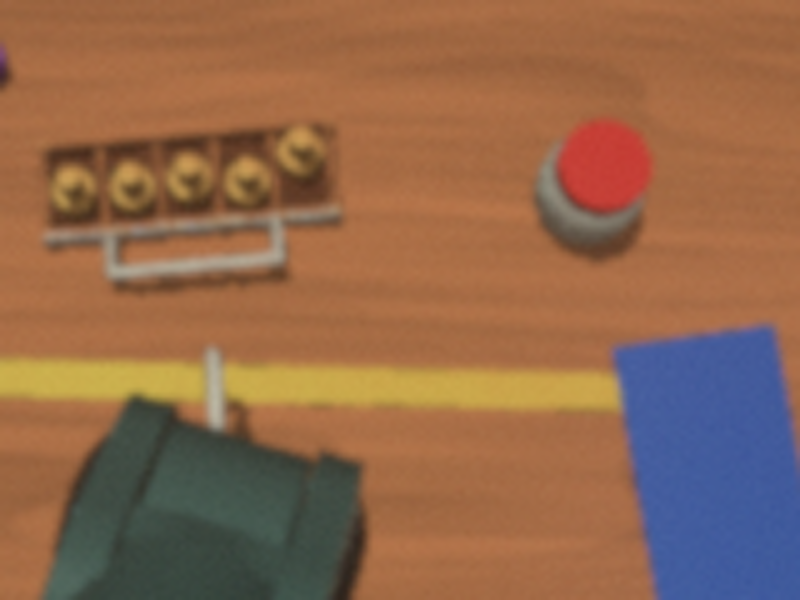

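The top view shows the rod end at (213,348) and the handle bar running from (112,272) to (282,262). The tray looks unmoved.

Run:
```python
from h import *
p=shot("top")
f=lambda u,v,z:w(p,190+u/5,120+v/5,z)
print("rodend",f(212,346,.124),"bar",f(112,273,.032),f(284,263,.032),"wall",f(45,240,.02),f(340,216,.02),"back",f(47,150,.02),f(333,126,.02))
```

```text
rodend [ 0.6354 -0.0152  0.124 ] bar [0.6981 0.0544 0.032 ] [ 0.7074 -0.0574  0.032 ] wall [0.7218 0.1004 0.02  ] [ 0.7428 -0.0939  0.02  ] back [0.7831 0.1017 0.02  ] [ 0.8043 -0.0881  0.02  ]
```

>>> drive_tool --commands '[{"offset":[0,3,30],"rotation":[0,0,0]},{"offset":[0,4,40],"rotation":[0,0,0]},{"offset":[0,0,20],"rotation":[0,0,0]},{"offset":[0,0,0],"rotation":[0,0,0]},{"offset":[20,0,0],"rotation":[0,0,0]}]'

```text
time_s: 8.7
position: [0.588, -0.0141, 0.0684]
tool_rot: [-0.029, 0.706, 0.029, 0.707]
wrist_force: [-1.4, 1.1, -2.6]
width: 0.0392
```

Run:
```python
from h import *
st()
p=shot("top","t3.png",crop=(190,130,290,205),scale=5)
s=shot("scene","s3.png",crop=(220,190,340,270),scale=5)
```

```text
8.7 [ 0.588  -0.0141  0.0684] [-0.029  0.706  0.029  0.707] w 0.0392 F [-1.4  1.1 -2.6]
[[0.002, -0.083, 0.997], [-0.0, 0.997, 0.083], [-1.0, -0.0, 0.002]]
```

View pics/t3.png

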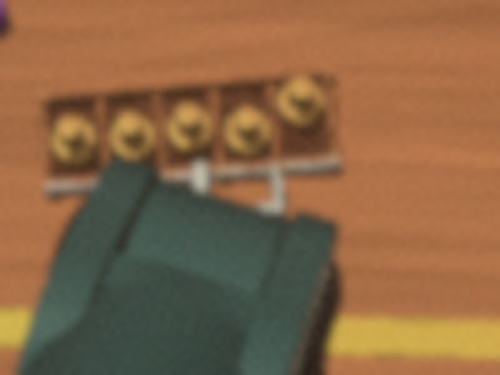

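The rod end at (200,163) sits just over the gap between bar and wall, which agrees with the kinematics (0.7205, -0.003). I'll lower it and then drag.

>>> drive_tool --commands '[{"offset":[15,0,0],"rotation":[0,0,0]},{"offset":[15,0,-1],"rotation":[0,0,0]},{"offset":[12,0,0],"rotation":[0,0,0]},{"offset":[0,0,0],"rotation":[0,0,0]},{"offset":[0,0,-8],"rotation":[0,0,0]}]'

```text
time_s: 9.43
position: [0.5796, -0.0142, 0.0266]
tool_rot: [-0.03, 0.706, 0.03, 0.707]
wrist_force: [5.4, 1.0, -4.8]
width: 0.039
```

Run:
```python
from h import *
st()
s=shot("scene","s4.png",crop=(220,190,340,270),scale=5)
```

```text
9.43 [ 0.5796 -0.0142  0.0266] [-0.03   0.706  0.03   0.707] w 0.039 F [ 5.4  1.  -4.8]
[[0.001, -0.084, 0.996], [-0.0, 0.996, 0.084], [-1.0, -0.0, 0.001]]
```

View pics/s4.png

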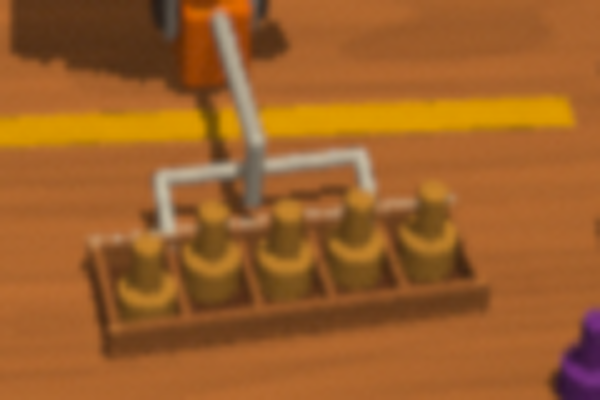

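The scene view shows the prong inside the handle loop at (255,190), pressing on the bar with 5 N. I'll drag gently.

>>> drive_tool --commands '[{"offset":[0,0,-4],"rotation":[0,0,0]},{"offset":[0,0,-7],"rotation":[0,0,0]},{"offset":[0,0,-10],"rotation":[0,0,0]},{"offset":[0,0,-10],"rotation":[0,0,0]},{"offset":[0,0,-10],"rotation":[0,0,0]}]'

```text
time_s: 10.1
position: [0.5387, -0.0175, 0.027]
tool_rot: [-0.03, 0.706, 0.03, 0.707]
wrist_force: [5.7, 0.3, -3.1]
width: 0.0391
```

>>> drive_tool --commands '[{"offset":[0,0,-10],"rotation":[0,0,0]},{"offset":[0,0,-10],"rotation":[0,0,0]},{"offset":[0,0,-10],"rotation":[0,0,0]},{"offset":[0,0,-10],"rotation":[0,0,0]},{"offset":[0,0,-10],"rotation":[0,0,0]}]'

```text
time_s: 10.72
position: [0.4889, -0.0217, 0.027]
tool_rot: [-0.03, 0.706, 0.03, 0.707]
wrist_force: [4.5, 0.8, -2.6]
width: 0.0395
```

Run:
```python
from h import *
st()
s=shot("scene","s5.png",crop=(200,150,350,270),scale=4)
```

```text
10.72 [ 0.4889 -0.0217  0.027 ] [-0.03   0.706  0.03   0.707] w 0.0395 F [ 4.5  0.8 -2.6]
[[0.002, -0.084, 0.996], [0.0, 0.996, 0.084], [-1.0, -0.0, 0.002]]
```

View pics/s5.png

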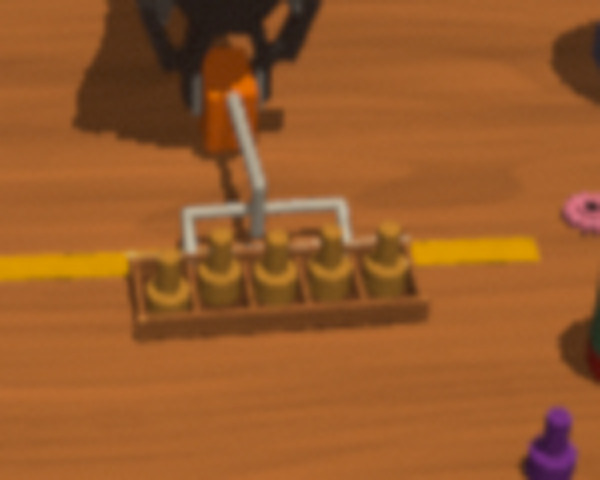

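The drag is working: the tray follows squarely and all five weights are upright. I'll keep going.

>>> drive_tool --commands '[{"offset":[0,0,-10],"rotation":[0,0,0]},{"offset":[0,0,-10],"rotation":[0,0,0]},{"offset":[0,0,-10],"rotation":[0,0,0]},{"offset":[0,0,-10],"rotation":[0,0,0]},{"offset":[0,0,-10],"rotation":[0,0,0]}]'

```text
time_s: 11.4
position: [0.4388, -0.026, 0.0267]
tool_rot: [-0.03, 0.706, 0.03, 0.707]
wrist_force: [5.1, 0.2, -2.9]
width: 0.039
```

>>> drive_tool --commands '[{"offset":[0,0,-10],"rotation":[0,0,0]},{"offset":[0,0,-10],"rotation":[0,0,0]},{"offset":[0,0,-10],"rotation":[0,0,0]},{"offset":[0,0,-10],"rotation":[0,0,0]},{"offset":[0,0,-10],"rotation":[0,0,0]}]'

```text
time_s: 12.02
position: [0.3891, -0.0302, 0.0267]
tool_rot: [-0.03, 0.706, 0.03, 0.707]
wrist_force: [5.9, 0.9, -2.9]
width: 0.0387
```

>>> drive_tool --commands '[{"offset":[0,0,-7],"rotation":[0,0,0]},{"offset":[0,0,-3],"rotation":[0,0,0]},{"offset":[0,0,0],"rotation":[0,0,0]},{"offset":[0,0,0],"rotation":[0,0,0]}]'

```text
time_s: 12.52
position: [0.3789, -0.0311, 0.0264]
tool_rot: [-0.03, 0.706, 0.03, 0.707]
wrist_force: [1.9, 0.9, -0.0]
width: 0.039
```

Run:
```python
from h import *
st()
s=shot("scene","s6.png",crop=(200,130,350,250),scale=4)
f=lambda u,v,z:w(s,200+u/4,130+v/4,z)
for u,v in((139,417-80),(427,319-80)):pass
```

```text
12.53 [ 0.3789 -0.0311  0.0264] [-0.03   0.706  0.03   0.707] w 0.039 F [ 1.9  0.9 -0. ]
[[0.0, -0.084, 0.996], [-0.0, 0.996, 0.084], [-1.0, -0.0, 0.0]]
```

View pics/s6.png

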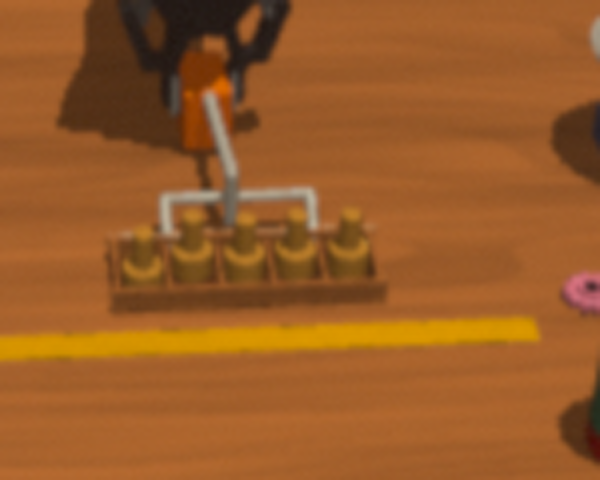

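The tray now lies fully on the robot's side of the tape. Its far edge at (250,300) is clear of the tape at (250,335), and all five weights are upright. Next I'll unhook and return the tool to its mat.

>>> drive_tool --commands '[{"offset":[0,0,6],"rotation":[0,0,0]},{"offset":[-10,0,0],"rotation":[0,0,0]},{"offset":[-20,0,0],"rotation":[0,0,0]},{"offset":[-20,0,0],"rotation":[0,0,0]},{"offset":[-20,0,0],"rotation":[0,0,0]}]'

```text
time_s: 13.2
position: [0.3843, -0.0307, 0.0973]
tool_rot: [-0.03, 0.707, 0.03, 0.706]
wrist_force: [-0.1, -0.1, -1.8]
width: 0.0393
```

>>> drive_tool --commands '[{"offset":[0,-20,0],"rotation":[0,0,0]},{"offset":[0,-38,8],"rotation":[0,0,0]},{"offset":[0,-38,12],"rotation":[0,0,0]},{"offset":[0,-38,12],"rotation":[0,0,0]},{"offset":[0,-38,12],"rotation":[0,0,0]}]'

```text
time_s: 13.82
position: [0.443, -0.1994, 0.0968]
tool_rot: [-0.03, 0.707, 0.03, 0.706]
wrist_force: [0.8, 1.0, -2.0]
width: 0.0391
```

>>> drive_tool --commands '[{"offset":[0,-38,12],"rotation":[0,0,0]},{"offset":[0,-38,12],"rotation":[0,0,0]},{"offset":[0,-38,12],"rotation":[0,0,0]},{"offset":[0,-38,0],"rotation":[0,0,0]},{"offset":[0,0,0],"rotation":[0,0,0]}]'

```text
time_s: 14.45
position: [0.4904, -0.3496, 0.0968]
tool_rot: [-0.029, 0.707, 0.028, 0.706]
wrist_force: [-0.8, 1.1, -2.4]
width: 0.0394
```

Run:
```python
from h import *
st()
p=shot("top","t7.png",crop=(190,140,370,275),scale=4)
print(px(p,[.4905,-.3505,.13]),px(p,[.63,-.339,.13]))
```

```text
14.45 [ 0.4904 -0.3496  0.0968] [-0.029  0.707  0.028  0.706] w 0.0394 F [-0.8  1.1 -2.4]
[[-0.001, -0.081, 0.997], [-0.002, 0.997, 0.081], [-1.0, -0.002, -0.001]]
[346.2 240.6] [341.3 193.2]
```

View pics/t7.png

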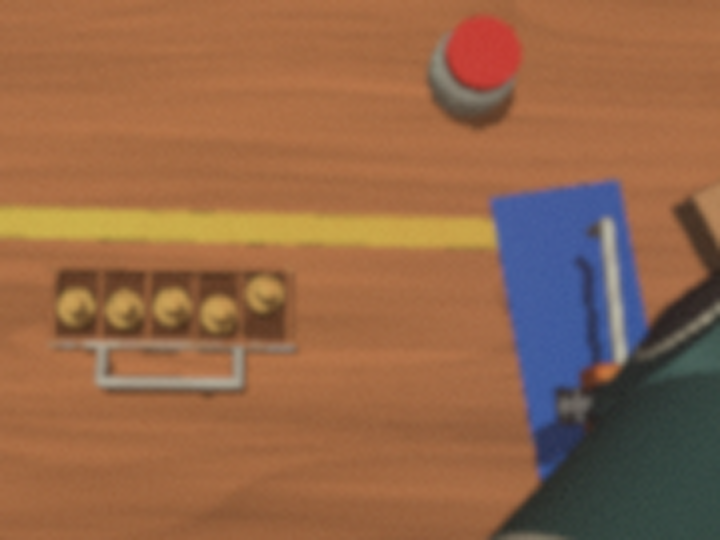

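The tool is still straight in the grip, with its rod end at (607,220) over the mat, and the tray now sits square. I'll lower and release the tool.

>>> drive_tool --commands '[{"offset":[25,0,0],"rotation":[0,0,0]},{"offset":[25,0,0],"rotation":[0,0,0]},{"offset":[15,0,0],"rotation":[0,0,0]},{"offset":[6,0,0],"rotation":[0,0,0]},{"offset":[4,0,0],"rotation":[0,0,0]}]'

```text
time_s: 15.12
position: [0.4919, -0.3467, 0.0217]
tool_rot: [-0.03, 0.706, 0.03, 0.707]
wrist_force: [-0.5, 0.1, -2.2]
width: 0.0391
```

>>> drive_tool --commands '[{"offset":[0,0,0],"rotation":[0,0,0]},{"offset":[0,0,0],"rotation":[0,0,0]},{"offset":[1,0,0],"rotation":[0,0,0]},{"offset":[0,0,0],"rotation":[0,0,0]}]'

```text
time_s: 15.62
position: [0.4917, -0.3467, 0.0204]
tool_rot: [-0.03, 0.706, 0.03, 0.707]
wrist_force: [1.1, 0.5, -2.3]
width: 0.0391
```

>>> drive_tool --commands '[{"offset":[1,0,0],"rotation":[0,0,0]},{"offset":[1,0,0],"rotation":[0,0,0]},{"offset":[0,0,0],"rotation":[0,0,0]}]'

```text
time_s: 16.0
position: [0.4917, -0.3468, 0.0199]
tool_rot: [-0.029, 0.706, 0.03, 0.707]
wrist_force: [-10.7, 9.4, 31.8]
width: 0.0391
```

>>> drive_tool --commands '[{"offset":[0,0,0],"rotation":[0,0,0]},{"offset":[0,0,0],"rotation":[0,0,0]},{"offset":[0,0,0],"rotation":[0,0,0]},{"offset":[0,0,0],"rotation":[0,0,0]},{"offset":[0,0,0],"rotation":[0,0,0]}]' --grip 85

```text
time_s: 16.62
position: [0.4916, -0.3467, 0.0183]
tool_rot: [-0.03, 0.707, 0.03, 0.706]
wrist_force: [1.0, -0.9, 0.3]
width: 0.0847
```

>>> drive_tool --commands '[{"offset":[-20,0,0],"rotation":[0,0,0]},{"offset":[-40,0,0],"rotation":[0,0,0]},{"offset":[-50,0,0],"rotation":[0,0,0]},{"offset":[-40,0,0],"rotation":[0,0,0]}]'

```text
time_s: 17.12
position: [0.4916, -0.347, 0.1717]
tool_rot: [-0.03, 0.706, 0.029, 0.707]
wrist_force: [-0.4, -0.2, 0.3]
width: 0.0853
```

The tool is released. I'll turn the jaws to lie along world x and fly over the tray.

>>> drive_tool --commands '[{"offset":[0,0,0],"rotation":[-0.1487,0,0]},{"offset":[0,0,0],"rotation":[-0.1487,0,0]},{"offset":[0,0,0],"rotation":[-0.1487,0,0]},{"offset":[0,0,0],"rotation":[-0.1487,0,0]},{"offset":[0,0,0],"rotation":[-0.1487,0,0]}]'

```text
time_s: 17.75
position: [0.4891, -0.3457, 0.1644]
tool_rot: [-0.244, 0.665, 0.251, 0.659]
wrist_force: [-0.4, -0.5, -0.4]
width: 0.0853
```

>>> drive_tool --commands '[{"offset":[0,0,0],"rotation":[-0.1487,0,0]},{"offset":[0,0,0],"rotation":[-0.1487,0,0]},{"offset":[0,0,0],"rotation":[-0.1487,0,0]},{"offset":[0,0,0],"rotation":[-0.1487,0,0]},{"offset":[0,0,0],"rotation":[-0.1487,0,0]}]' --grip 40

```text
time_s: 18.38
position: [0.484, -0.3396, 0.1502]
tool_rot: [-0.396, 0.584, 0.427, 0.565]
wrist_force: [-0.2, 1.1, -3.1]
width: 0.0396
```

>>> drive_tool --commands '[{"offset":[-4,-10,48],"rotation":[0,0,0]},{"offset":[-4,-10,48],"rotation":[0,0,0]},{"offset":[-4,-10,48],"rotation":[0,0,0]},{"offset":[-4,-10,48],"rotation":[0,0,0]},{"offset":[-4,-10,48],"rotation":[0,0,0]}]'

```text
time_s: 19.0
position: [0.611, -0.1276, 0.1687]
tool_rot: [-0.395, 0.585, 0.426, 0.566]
wrist_force: [-0.3, 0.3, 0.6]
width: 0.04
```

>>> drive_tool --commands '[{"offset":[-4,-10,48],"rotation":[0,0,0]},{"offset":[-4,-10,48],"rotation":[0,0,0]},{"offset":[0,0,0],"rotation":[0,0,0]}]'

```text
time_s: 19.38
position: [0.6617, -0.0398, 0.1767]
tool_rot: [-0.397, 0.583, 0.428, 0.565]
wrist_force: [-0.3, -0.3, -0.0]
width: 0.0401
```

Run:
```python
from h import *
s=st();print(np.round(s["joint_positions"],2))
p=shot("wrist","w8.png",scale=1.5)
for r in recognise(p,"weight1"):
    l,t,rr,b=r["rect"];print(np.round(r["rect"]),round(r["confidence"],2),w(p,(l+rr)/2,(t+b)/2,.04))
t=shot("top")
f=lambda u,v,z:w(t,190+u/4,140+v/4,z)
print([f(u,v,.05).tolist() for u,v in((75,308),(125,308),(173,306),(218,314),(265,293))])
print("tool",[(np.round(r["rect"]),round(r["confidence"],2)) for r in recognise(t,"hook_tool")])
```

```text
19.38 [ 0.6617 -0.0398  0.1767] [-0.397  0.583  0.428  0.565] w 0.0401 F [-0.3 -0.3 -0. ]
[[-0.046, -0.947, 0.319], [0.022, 0.318, 0.948], [-0.999, 0.051, 0.006]]
[ 0.68  0.81 -1.07  1.5   0.68  1.3   2.35]
[313. 155. 348. 185.] 0.94 [ 0.5688 -0.0201  0.04  ]
[324. 181. 359. 214.] 0.88 [0.5643 0.015  0.04  ]
[311. 118. 344. 149.] 0.8 [ 0.5632 -0.0583  0.04  ]
[148. 329. 162. 365.] 0.74 [0.8426 0.1359 0.04  ]
[331. 214. 364. 245.] 0.73 [0.5656 0.0558 0.04  ]
[287.  93. 323. 125.] 0.65 [ 0.5789 -0.0889  0.04  ]
[[0.5578, 0.0592, 0.05], [0.5587, 0.0199, 0.05], [0.5611, -0.0178, 0.05], [0.5556, -0.0533, 0.05], [0.573, -0.09, 0.05]]
tool [(array([338., 194., 357., 246.]), 0.9)]
```

View pics/w8.png

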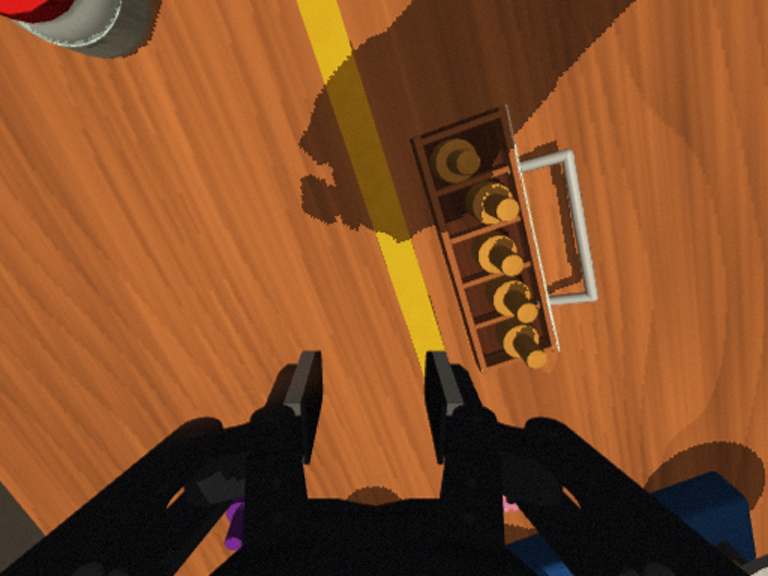

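The wrist view shows the tray with five upright weights, but the arm stopped short of 90° yaw because joints 3 and 7 are near their limits. A 45° yaw clears the neighbouring posts just as well and is far easier for the arm. I'll work out the turn and the weight positions.

```bash
cat >> h.py <<'E'
def goal(yaw,pos=None,n=1):
    s=arm.observe();A=R.from_quat(s["tool_rot"]).as_matrix()
    c,q=np.cos(yaw),np.sin(yaw)
    T=np.array([[0,-q,c],[0,c,q],[-1,0,0]])
    print("rotvec",R.from_matrix(A.T@T).as_rotvec().round(4))
    if pos is not None: d=T.T@(np.array(pos)-s["position"])*1e3;print("offset after turn",d.round(1),"/n",(d/n).round(1))
def brass(p,lo=(15,90,90),hi=(28,255,255)):
    return cv2.inRange(cv2.cvtColor(p["img"],cv2.COLOR_RGB2HSV),lo,hi)
E
python3 - <<'E'
from h import *
goal(np.pi/4,[.56,0,.18])
p=shot("wrist")
f=lambda u,v,z:w(p,u/1.5,v/1.5,z).tolist()
print("tops",[f(u,v,.056) for u,v in((464,162),(507,209),(512,262),(528,311),(537,355))])
print("tray corners",[f(u,v,.02) for u,v in((412,139),(505,105),(559,350),(481,370))])
E
```

```text
rotvec [ 0.4545 -0.0067 -0.0525]
offset after turn [ -4.3 103.  -39.2] /n [ -4.3 103.  -39.2]
tops [[0.5773, -0.0956, 0.056], [0.5582, -0.0584, 0.056], [0.5629, -0.0226, 0.056], [0.56, 0.0163, 0.056], [0.5609, 0.0528, 0.056]]
tray corners [[0.5988, -0.1179, 0.02], [0.5325, -0.118, 0.02], [0.5313, 0.0795, 0.02], [0.5976, 0.0745, 0.02]]
```

>>> drive_tool --commands '[{"offset":[0,0,0],"rotation":[0.1515,-0.0022,-0.0175]},{"offset":[0,0,0],"rotation":[0.1515,-0.0022,-0.0175]},{"offset":[0,0,0],"rotation":[0.1515,-0.0022,-0.0175]},{"offset":[-2,50,-20],"rotation":[0,0,0]},{"offset":[-2,50,-20],"rotation":[0,0,0]}]'

```text
time_s: 20.25
position: [0.5601, -0.0018, 0.1795]
tool_rot: [-0.27, 0.653, 0.271, 0.653]
wrist_force: [1.2, -0.2, 0.8]
width: 0.0399
```

>>> drive_tool --commands '[{"offset":[0,0,0],"rotation":[0,0,0]}]'

```text
time_s: 20.38
position: [0.5589, -0.0013, 0.18]
tool_rot: [-0.272, 0.653, 0.271, 0.653]
wrist_force: [1.1, -0.1, -0.1]
width: 0.04
```

Run:
```python
from h import *
s=st();print(np.round(s["joint_positions"],2));goal(np.pi/4)
p=shot("wrist","w9.png",scale=1.5)
for r in recognise(p,"weight1"):
    l,t,rr,b=r["rect"];print(np.round(r["rect"]),round(r["confidence"],2),w(p,(l+rr)/2,(t+b)/2,.04))
```

```text
20.38 [ 0.5589 -0.0013  0.18  ] [-0.272  0.653  0.271  0.653] w 0.04 F [ 1.1 -0.1 -0.1]
[[-0.001, -0.709, 0.705], [-0.001, 0.705, 0.709], [-1.0, -0.0, -0.001]]
[ 0.74  0.58 -1.06  1.81  0.57  1.1   1.84]
rotvec [ 0.0029 -0.001   0.0001]
[203. 128. 230. 160.] 0.96 [ 0.5545 -0.0531  0.04  ]
[272. 200. 298. 233.] 0.9 [0.5594 0.0564 0.04  ]
[250. 176. 274. 206.] 0.77 [0.5567 0.017  0.04  ]
[164. 116. 199. 146.] 0.75 [ 0.5699 -0.0869  0.04  ]
[226. 158. 248. 187.] 0.73 [ 0.5614 -0.0169  0.04  ]
[337. 239. 512. 380.] 0.65 [0.5206 0.2765 0.04  ]
```

View pics/w9.png

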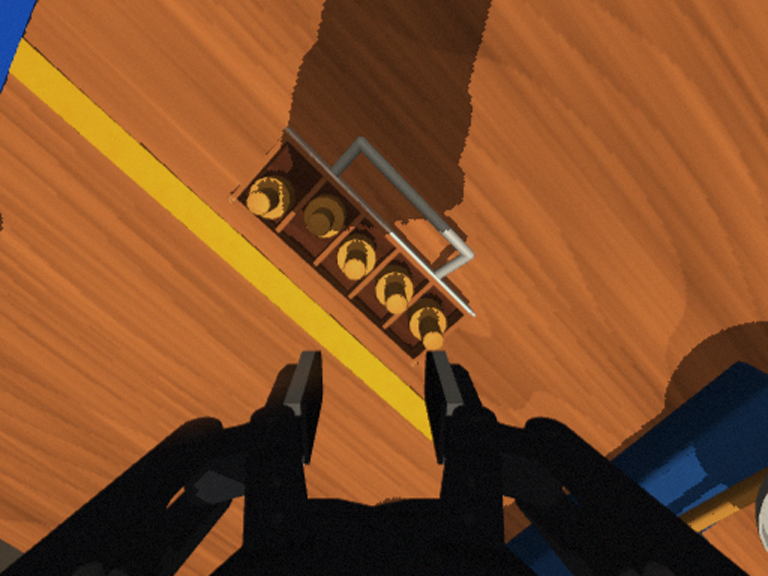

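The wrist view shows the weights' post tops at (263,202), (319,225), (354,268), (397,301) and (433,341). All are upright and the tray is square.

Run:
```python
from h import *
p=shot("wrist")
f=lambda u,v,z:w(p,u/1.5,v/1.5,z)
P=[f(u,v,.056) for u,v in((263,202),(319,225),(354,268),(397,301),(433,341))]
print([x.tolist() for x in P],[px(p,x-[0,0,.03]).tolist() for x in P])
t=shot("top");print([(np.round(r["rect"]),round(r["confidence"],2)) for q in("weights_pan_floor","parts_pan_floor") for r in recognise(t,q)])
im=cv2.GaussianBlur(cv2.cvtColor(t["img"],cv2.COLOR_RGB2GRAY),(3,3),0)
c=cv2.HoughCircles(im[220:300,70:160],cv2.HOUGH_GRADIENT,1,30,param1=80,param2=15,minRadius=18,maxRadius=26)
if c is not None:
  for x in c[0]: print(x, w(t,x[0]+70,x[1]+220,.105))
goal(np.pi/4,[P[4][0],P[4][1],.1])
```

```text
[[0.576, -0.0887, 0.056], [0.5616, -0.0534, 0.056], [0.5663, -0.017, 0.056], [0.5623, 0.0206, 0.056], [0.5653, 0.0608, 0.056]] [[182.5, 131.3], [216.1, 145.2], [237.2, 171.3], [263.2, 191.5], [285.1, 216.1]]
[(array([ 90., 236., 134., 281.]), 0.76), (array([ 92., 160., 135., 204.]), 0.97), (array([313., 183., 359., 270.]), 0.35)]
[41.5 38.5 24.3] [0.4244 0.3337 0.105 ]
rotvec [ 0.0005  0.0018 -0.0015]
offset after turn [79.5 42.2 46.4] /n [79.5 42.2 46.4]
```

>>> drive_tool --commands '[{"offset":[20,20,22],"rotation":[0,0,0]},{"offset":[40,20,22],"rotation":[0,0,0]},{"offset":[40,0,0],"rotation":[0,0,0]},{"offset":[30,0,0],"rotation":[0,0,0]},{"offset":[18,0,0],"rotation":[0,0,0]}]'

```text
time_s: 21.3
position: [0.5643, 0.0584, 0.0301]
tool_rot: [-0.27, 0.653, 0.272, 0.653]
wrist_force: [0.2, -0.3, 0.5]
width: 0.0399
```

>>> drive_tool --commands '[{"offset":[0,0,0],"rotation":[0,0,0]},{"offset":[0,0,0],"rotation":[0,0,0]},{"offset":[0,0,0],"rotation":[0,0,0]},{"offset":[0,0,0],"rotation":[0,0,0]},{"offset":[0,0,0],"rotation":[0,0,0]}]' --grip 8 --grip_force 50

```text
time_s: 21.92
position: [0.5648, 0.0587, 0.0322]
tool_rot: [-0.271, 0.652, 0.272, 0.654]
wrist_force: [1.2, 4.8, 1.6]
width: 0.0143
```

>>> drive_tool --commands '[{"offset":[-15,0,0],"rotation":[0,0,0]},{"offset":[-40,0,0],"rotation":[0,0,0]},{"offset":[-40,0,0],"rotation":[0,0,0]},{"offset":[-40,0,0],"rotation":[0,0,0]},{"offset":[0,0,0],"rotation":[0,0,0]}]'

```text
time_s: 22.55
position: [0.5655, 0.0579, 0.17]
tool_rot: [-0.271, 0.652, 0.271, 0.655]
wrist_force: [-0.0, -0.5, -1.5]
width: 0.0144
```

Run:
```python
from h import *
st();goal(np.pi/4,[.4245-.014*-.707+.034*.707,.334-.014*.707+.034*.707,.165])
```

```text
22.55 [0.5655 0.0579 0.17  ] [-0.271  0.652  0.271  0.655] w 0.0144 F [-0.  -0.5 -1.5]
[[0.004, -0.708, 0.706], [0.001, 0.706, 0.708], [-1.0, -0.002, 0.004]]
rotvec [0.0012 0.0037 0.0023]
offset after turn [  5.  280.9 129.5] /n [  5.  280.9 129.5]
```

>>> drive_tool --commands '[{"offset":[0,42,18],"rotation":[0,0,0]},{"offset":[0,42,18],"rotation":[0,0,0]},{"offset":[0,42,18],"rotation":[0,0,0]},{"offset":[0,42,18],"rotation":[0,0,0]},{"offset":[0,42,18],"rotation":[0,0,0]}]'

```text
time_s: 23.18
position: [0.4784, 0.2707, 0.1669]
tool_rot: [-0.271, 0.653, 0.271, 0.653]
wrist_force: [-0.4, 0.7, -0.7]
width: 0.0141
```

>>> drive_tool --commands '[{"offset":[0,42,19],"rotation":[0,0,0]},{"offset":[0,42,19],"rotation":[0,0,0]},{"offset":[0,0,0],"rotation":[0,0,0]}]'

```text
time_s: 23.55
position: [0.4441, 0.3592, 0.1673]
tool_rot: [-0.272, 0.652, 0.274, 0.652]
wrist_force: [0.7, -1.3, -1.2]
width: 0.0143
```

Run:
```python
from h import *
st();goal(np.pi/4,[.448,.357,.126])
shot("wrist","w10.png",scale=1.2)
s=shot("scene","s10.png",crop=(320,90,440,210),scale=5)
```

```text
23.55 [0.4441 0.3592 0.1673] [-0.272  0.652  0.274  0.652] w 0.0143 F [ 0.7 -1.3 -1.2]
[[-0.001, -0.712, 0.702], [0.003, 0.702, 0.712], [-1.0, 0.002, 0.001]]
rotvec [ 0.0069  0.0013 -0.0023]
offset after turn [41.3 -4.3  1.2] /n [41.3 -4.3  1.2]
```

View pics/s10.png

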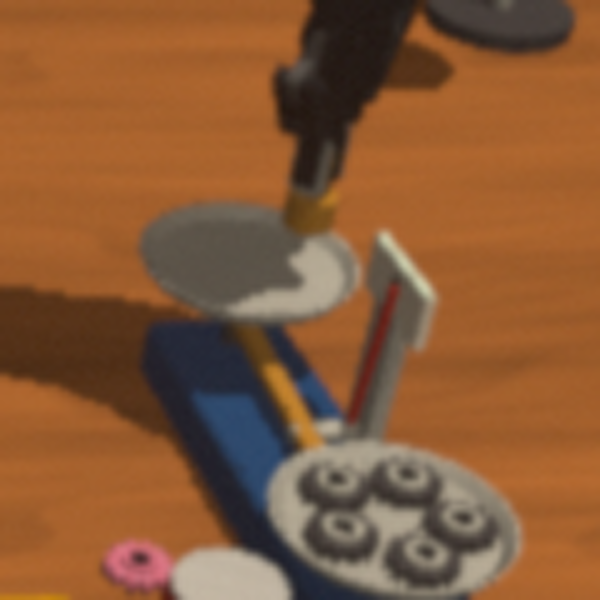

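The scene view shows the weight at (312,210) held above the raised empty pan, whose centre is at (250,262). There are five sprockets in the parts pan, so all five weights go in.

Run:
```python
from h import *
s=shot("scene");print(w(s,370,142.4,.103), w(s,320+140/5,90+255/5,.105),w(s,320+358/5,90+265/5,.105),w(s,320+250/5,90+203/5,.105),w(s,320+248/5,90+325/5,.1))
p=shot("wrist");print(px(p,[.4245,.334,.097]),px(p,[.4245+.057,.334,.097]))
```

```text
[0.4304 0.3381 0.103 ] [0.4223 0.2705 0.105 ] [0.4401 0.4031 0.105 ] [0.3632 0.3573 0.105 ] [0.4954 0.3186 0.1   ]
[250.  168.1] [202.  214.8]
```

>>> drive_tool --commands '[{"offset":[15,-4,0],"rotation":[0.007,0,0]},{"offset":[15,0,0],"rotation":[0,0,0]},{"offset":[8,0,0],"rotation":[0,0,0]},{"offset":[3,0,0],"rotation":[0,0,0]},{"offset":[0,0,0],"rotation":[0,0,0]}]'

```text
time_s: 24.38
position: [0.4493, 0.3538, 0.1263]
tool_rot: [-0.268, 0.654, 0.27, 0.654]
wrist_force: [-0.5, -0.4, -1.6]
width: 0.0142
```

>>> drive_tool --commands '[{"offset":[1,0,0],"rotation":[0,0,0]},{"offset":[0,0,0],"rotation":[0,0,0]}]'

```text
time_s: 24.62
position: [0.4494, 0.3537, 0.1255]
tool_rot: [-0.268, 0.654, 0.269, 0.654]
wrist_force: [-0.0, -0.5, -0.9]
width: 0.0143
```

>>> drive_tool --commands '[{"offset":[0,0,0],"rotation":[0,0,0]},{"offset":[0,0,0],"rotation":[0,0,0]},{"offset":[0,0,0],"rotation":[0,0,0]},{"offset":[0,0,0],"rotation":[0,0,0]}]' --grip 26

```text
time_s: 25.12
position: [0.4494, 0.3536, 0.1253]
tool_rot: [-0.268, 0.654, 0.27, 0.654]
wrist_force: [-0.3, 0.0, -0.0]
width: 0.026
```

>>> drive_tool --commands '[{"offset":[-15,0,0],"rotation":[0,0,0]},{"offset":[-35,0,0],"rotation":[0,0,0]}]'

```text
time_s: 25.38
position: [0.4489, 0.3533, 0.1759]
tool_rot: [-0.268, 0.654, 0.27, 0.654]
wrist_force: [0.5, -0.8, 0.2]
width: 0.026
```

Run:
```python
from h import *
st();goal(np.pi/4,[.565,.020,.175],7)
p=shot("wrist");q=shot("scene");t=shot("top")
for s in(p,q,t):
  for r in recognise(s,"weight1"):
    l,tt,rr,b=r["rect"];print(np.round(r["rect"]),round(r["confidence"],2),"floor97",w(s,(l+rr)/2,b-(4 if s is not t else 0),.098),"tray",w(s,(l+rr)/2,(tt+b)/2,.03))
```

```text
25.38 [0.4489 0.3533 0.1759] [-0.268  0.654  0.27   0.654] w 0.026 F [ 0.5 -0.8  0.2]
[[-0.001, -0.704, 0.711], [0.001, 0.711, 0.704], [-1.0, 0.002, -0.0]]
rotvec [-0.0049 -0.0001 -0.002 ]
offset after turn [   0.9 -317.8 -153.6] /n [  0.1 -45.4 -21.9]
[231. 187. 268. 240.] 0.95 floor97 [0.4726 0.3774 0.098 ] tray [0.4773 0.3826 0.03  ]
[331. 254. 344. 267.] 0.58 floor97 [0.9164 0.1244 0.098 ] tray [0.8474 0.1499 0.03  ]
[256. 184. 264. 198.] 0.47 floor97 [ 0.6633 -0.0248  0.098 ] tray [ 0.5632 -0.0131  0.03  ]
[252. 212. 260. 218.] 0.62 floor97 [ 0.5525 -0.0879  0.098 ] tray [ 0.5684 -0.09    0.03  ]
[184. 128. 193. 138.] 0.53 floor97 [0.7987 0.1272 0.098 ] tray [0.8376 0.1391 0.03  ]
[200. 208. 264. 241.] 0.46 floor97 [ 0.4819 -0.017   0.098 ] tray [ 0.5364 -0.0133  0.03  ]
[243. 215. 252. 221.] 0.41 floor97 [ 0.5447 -0.0629  0.098 ] tray [ 0.5591 -0.0634  0.03  ]
[218. 211. 224. 223.] 0.38 floor97 [0.5369 0.0172 0.098 ] tray [0.5607 0.0221 0.03  ]
```

>>> drive_tool --commands '[{"offset":[0,-45,-22],"rotation":[0,0,0]},{"offset":[0,-45,-22],"rotation":[0,0,0]},{"offset":[0,-45,-22],"rotation":[0,0,0]},{"offset":[0,-45,-22],"rotation":[0,0,0]},{"offset":[0,-45,-22],"rotation":[0,0,0]}]' --grip 40

```text
time_s: 26.3
position: [0.5295, 0.1144, 0.1744]
tool_rot: [-0.268, 0.654, 0.27, 0.654]
wrist_force: [0.3, 0.8, 0.7]
width: 0.0401
```

>>> drive_tool --commands '[{"offset":[0,-45,-22],"rotation":[0,0,0]},{"offset":[0,-45,-22],"rotation":[0,0,0]},{"offset":[0,0,0],"rotation":[0,0,0]}]'

```text
time_s: 26.68
position: [0.562, 0.0172, 0.1736]
tool_rot: [-0.266, 0.655, 0.268, 0.655]
wrist_force: [-0.7, 0.2, -0.7]
width: 0.04
```

```bash
cat >> h.py <<'E'
def wts(p):
    o=[]
    for r in recognise(p,"weight1"):
        l,t,rr,b=r["rect"]
        o.append((w(p,(l+rr)/2,(t+b)/2,.033)[:2].tolist(),round(r["confidence"],2)))
    return o
E
python3 - <<'E'
from h import *
s=st();print(np.round(s["joint_positions"],2));goal(np.pi/4,[.563,.020,.032])
print(*wts(shot("wrist")),sep="\n")
E
```

```text
26.68 [0.562  0.0172 0.1736] [-0.266  0.655  0.268  0.655] w 0.04 F [-0.7  0.2 -0.7]
[[-0.001, -0.699, 0.715], [0.002, 0.715, 0.699], [-1.0, 0.002, 0.0]]
[ 0.7   0.59 -1.05  1.8   0.57  1.09  1.79]
rotvec [-0.0112  0.0001 -0.0021]
offset after turn [141.6   1.3   2.7] /n [141.6   1.3   2.7]
([0.5736, -0.0864], 0.98)
([0.5627, -0.0179], 0.9)
([0.5578, 0.0205], 0.74)
([0.5568, -0.0528], 0.68)
```

>>> drive_tool --commands '[{"offset":[40,1,2],"rotation":[-0.011,0,0]},{"offset":[40,0,0],"rotation":[0,0,0]},{"offset":[40,0,0],"rotation":[0,0,0]},{"offset":[21,0,0],"rotation":[0,0,0]},{"offset":[0,0,0],"rotation":[0,0,0]}]'

```text
time_s: 27.4
position: [0.5616, 0.0247, 0.0331]
tool_rot: [-0.272, 0.652, 0.274, 0.652]
wrist_force: [0.5, 1.5, 0.6]
width: 0.0399
```

>>> drive_tool --commands '[{"offset":[0,0,0],"rotation":[0,0,0]},{"offset":[0,0,0],"rotation":[0,0,0]},{"offset":[0,0,0],"rotation":[0,0,0]},{"offset":[0,0,0],"rotation":[0,0,0]},{"offset":[0,0,0],"rotation":[0,0,0]}]' --grip 8

```text
time_s: 28.02
position: [0.5629, 0.024, 0.0351]
tool_rot: [-0.272, 0.651, 0.273, 0.654]
wrist_force: [-1.5, 1.4, 6.8]
width: 0.0141
```

>>> drive_tool --commands '[{"offset":[-15,0,0],"rotation":[0,0,0]},{"offset":[-40,0,0],"rotation":[0,0,0]},{"offset":[-40,0,0],"rotation":[0,0,0]},{"offset":[-45,0,0],"rotation":[0,0,0]},{"offset":[0,0,0],"rotation":[0,0,0]}]'

```text
time_s: 28.65
position: [0.5635, 0.0237, 0.1777]
tool_rot: [-0.273, 0.651, 0.272, 0.654]
wrist_force: [-0.0, 0.4, -1.4]
width: 0.0138
```

>>> drive_tool --commands '[{"offset":[0,44,17],"rotation":[0,0,0]},{"offset":[0,44,17],"rotation":[0,0,0]},{"offset":[0,44,17],"rotation":[0,0,0]},{"offset":[0,44,17],"rotation":[0,0,0]},{"offset":[0,44,17],"rotation":[0,0,0]}]'

```text
time_s: 29.28
position: [0.4645, 0.2395, 0.1741]
tool_rot: [-0.272, 0.652, 0.273, 0.653]
wrist_force: [0.6, 0.6, -1.0]
width: 0.0145
```

>>> drive_tool --commands '[{"offset":[0,44,17],"rotation":[0,0,0]},{"offset":[0,44,17],"rotation":[0,0,0]},{"offset":[0,44,17],"rotation":[0,0,0]},{"offset":[0,0,0],"rotation":[0,0,0]},{"offset":[0,0,0],"rotation":[0,0,0]}]'

```text
time_s: 29.9
position: [0.4074, 0.3672, 0.1741]
tool_rot: [-0.272, 0.652, 0.273, 0.653]
wrist_force: [-0.3, -0.2, -1.6]
width: 0.0141
```

Run:
```python
from h import *
s=st();goal(np.pi/4,[.411,.3635,.1255])
p=shot("wrist")
for r in recognise(p,"weight1"):
    l,t,rr,b=r["rect"];print(np.round(r["rect"]),round(r["confidence"],2),w(p,(l+rr)/2,(t+b)/2,.126)[:2])
```

```text
29.9 [0.4074 0.3672 0.1741] [-0.272  0.652  0.273  0.653] w 0.0141 F [-0.3 -0.2 -1.6]
[[0.0, -0.711, 0.703], [0.001, 0.703, 0.711], [-1.0, 0.001, 0.001]]
rotvec [ 0.006   0.0009 -0.0009]
offset after turn [48.6 -5.1 -0.1] /n [48.6 -5.1 -0.1]
[183. 212. 220. 265.] 0.91 [0.448  0.3556]
[227. 204. 274. 274.] 0.73 [0.4215 0.3825]
```

>>> drive_tool --commands '[{"offset":[15,-5,0],"rotation":[0,0,0]},{"offset":[18,0,0],"rotation":[0,0,0]},{"offset":[9,0,0],"rotation":[0,0,0]},{"offset":[4,0,0],"rotation":[0,0,0]},{"offset":[0,0,0],"rotation":[0,0,0]}]'

```text
time_s: 30.62
position: [0.4109, 0.3643, 0.1283]
tool_rot: [-0.272, 0.652, 0.273, 0.653]
wrist_force: [0.4, 0.2, -1.6]
width: 0.0138
```

>>> drive_tool --commands '[{"offset":[1,0,0],"rotation":[0,0,0]},{"offset":[0,0,0],"rotation":[0,0,0]}]'

```text
time_s: 30.88
position: [0.4111, 0.3645, 0.1277]
tool_rot: [-0.272, 0.652, 0.273, 0.653]
wrist_force: [-1.5, -0.0, 1.6]
width: 0.014
```

>>> drive_tool --commands '[{"offset":[0,0,0],"rotation":[0,0,0]},{"offset":[0,0,0],"rotation":[0,0,0]},{"offset":[0,0,0],"rotation":[0,0,0]},{"offset":[0,0,0],"rotation":[0,0,0]}]' --grip 22

```text
time_s: 31.38
position: [0.411, 0.3641, 0.1273]
tool_rot: [-0.272, 0.652, 0.273, 0.653]
wrist_force: [0.7, 0.5, -0.3]
width: 0.0222
```

>>> drive_tool --commands '[{"offset":[-15,0,0],"rotation":[0,0,0]},{"offset":[-35,0,0],"rotation":[0,0,0]},{"offset":[0,0,0],"rotation":[0,0,0]}]'

```text
time_s: 31.75
position: [0.4117, 0.3651, 0.1802]
tool_rot: [-0.272, 0.651, 0.273, 0.654]
wrist_force: [0.2, -0.7, -0.8]
width: 0.022
```

```bash
cat >> h.py <<'E'
def pan(p):
    for r in recognise(p,"weight1"):
        l,t,rr,b=r["rect"];print(np.round(r["rect"]),round(r["confidence"],2),w(p,(l+rr)/2,(t+b)/2,.126)[:2])
E
python3 - <<'E'
from h import *
s=st();goal(np.pi/4,[.563,-.017,.175],8)
pan(shot("wrist","w11.png"))
E
```

```text
31.75 [0.4117 0.3651 0.1802] [-0.272  0.651  0.273  0.654] w 0.022 F [ 0.2 -0.7 -0.8]
[[0.003, -0.711, 0.703], [0.004, 0.703, 0.711], [-1.0, 0.001, 0.005]]
rotvec [ 0.0058  0.0053 -0.0007]
offset after turn [   5.2 -377.2 -163.2] /n [  0.6 -47.2 -20.4]
[231. 178. 268. 229.] 0.87 [0.4069 0.3608]
```

>>> drive_tool --commands '[{"offset":[0,-47,-20.5],"rotation":[0,0,0]},{"offset":[0,-47,-20.5],"rotation":[0,0,0]},{"offset":[0,-47,-20.5],"rotation":[0,0,0]},{"offset":[0,-47,-20.5],"rotation":[0,0,0]},{"offset":[0,-47,-20.5],"rotation":[0,0,0]}]' --grip 40

```text
time_s: 32.48
position: [0.5062, 0.1241, 0.1765]
tool_rot: [-0.272, 0.652, 0.273, 0.653]
wrist_force: [1.5, 1.6, 1.1]
width: 0.04
```

>>> drive_tool --commands '[{"offset":[0,-47,-20.5],"rotation":[0,0,0]},{"offset":[0,-47,-20.5],"rotation":[0,0,0]},{"offset":[0,-47,-20.5],"rotation":[0,0,0]},{"offset":[0,0,0],"rotation":[0,0,0]}]'

```text
time_s: 32.98
position: [0.5636, -0.0209, 0.1754]
tool_rot: [-0.27, 0.654, 0.271, 0.653]
wrist_force: [-0.5, 0.6, -0.6]
width: 0.0403
```

Run:
```python
from h import *
s=st();goal(np.pi/4,[.563,-.0175,.033])
print(*wts(shot("wrist")),sep="\n")
```

```text
32.98 [ 0.5636 -0.0209  0.1754] [-0.27   0.654  0.271  0.653] w 0.0403 F [-0.5  0.6 -0.6]
[[-0.001, -0.707, 0.707], [0.002, 0.707, 0.707], [-1.0, 0.002, 0.0]]
rotvec [-0.0003  0.0004 -0.0023]
offset after turn [142.4   2.8   2. ] /n [142.4   2.8   2. ]
([0.5623, -0.0182], 0.8)
([0.5729, -0.0874], 0.76)
([0.5557, -0.0544], 0.71)
([0.5268, 0.273], 0.37)
```

>>> drive_tool --commands '[{"offset":[40,2,0],"rotation":[0,0,0]},{"offset":[40,0,0],"rotation":[0,0,0]},{"offset":[40,0,0],"rotation":[0,0,0]},{"offset":[22,0,0],"rotation":[0,0,0]},{"offset":[0,0,0],"rotation":[0,0,0]}]'

```text
time_s: 33.7
position: [0.5611, -0.0142, 0.034]
tool_rot: [-0.272, 0.652, 0.274, 0.652]
wrist_force: [-0.0, 0.9, 0.9]
width: 0.0399
```

>>> drive_tool --commands '[{"offset":[0,0,0],"rotation":[0,0,0]},{"offset":[0,0,0],"rotation":[0,0,0]},{"offset":[0,0,0],"rotation":[0,0,0]},{"offset":[0,0,0],"rotation":[0,0,0]},{"offset":[0,0,0],"rotation":[0,0,0]}]' --grip 8

```text
time_s: 34.33
position: [0.5625, -0.015, 0.0359]
tool_rot: [-0.272, 0.652, 0.273, 0.654]
wrist_force: [-0.7, 0.5, 8.5]
width: 0.0142
```

>>> drive_tool --commands '[{"offset":[-15,0,0],"rotation":[0,0,0]},{"offset":[-40,0,0],"rotation":[0,0,0]},{"offset":[-40,0,0],"rotation":[0,0,0]},{"offset":[-45,0,0],"rotation":[0,0,0]},{"offset":[0,0,0],"rotation":[0,0,0]}]'

```text
time_s: 34.95
position: [0.563, -0.0153, 0.1784]
tool_rot: [-0.273, 0.651, 0.272, 0.654]
wrist_force: [0.0, 0.2, -2.1]
width: 0.014
```

>>> drive_tool --commands '[{"offset":[0,45,22.5],"rotation":[0,0,0]},{"offset":[0,45,22.5],"rotation":[0,0,0]},{"offset":[0,45,22.5],"rotation":[0,0,0]},{"offset":[0,45,22.5],"rotation":[0,0,0]},{"offset":[0,45,22.5],"rotation":[0,0,0]}]'

```text
time_s: 35.58
position: [0.4798, 0.2238, 0.1749]
tool_rot: [-0.272, 0.652, 0.273, 0.653]
wrist_force: [2.3, 0.0, -0.8]
width: 0.0142
```

>>> drive_tool --commands '[{"offset":[0,45,22.5],"rotation":[0,0,0]},{"offset":[0,45,22.5],"rotation":[0,0,0]},{"offset":[0,0,0],"rotation":[0,0,0]},{"offset":[0,0,0],"rotation":[0,0,0]}]'

```text
time_s: 36.08
position: [0.4482, 0.3175, 0.1749]
tool_rot: [-0.272, 0.652, 0.273, 0.653]
wrist_force: [0.1, -0.6, -1.5]
width: 0.0139
```

Run:
```python
from h import *
s=st();goal(np.pi/4,[.453,.317,.128])
pan(shot("wrist"))
```

```text
36.08 [0.4482 0.3175 0.1749] [-0.272  0.652  0.273  0.653] w 0.0139 F [ 0.1 -0.6 -1.5]
[[-0.0, -0.711, 0.703], [0.001, 0.703, 0.711], [-1.0, 0.001, 0.001]]
rotvec [ 0.0061  0.0006 -0.0011]
offset after turn [46.9 -3.7  3. ] /n [46.9 -3.7  3. ]
[301. 191. 347. 244.] 0.77 [0.4096 0.3594]
[270. 215. 298. 266.] 0.76 [0.4441 0.3525]
[224. 206. 270. 282.] 0.68 [0.4672 0.3341]
[  4. 136.  74. 207.] 0.25 [0.5323 0.1874]
```

>>> drive_tool --commands '[{"offset":[15,-4,2],"rotation":[0,0,0]},{"offset":[18,0,0],"rotation":[0,0,0]},{"offset":[9,0,0],"rotation":[0,0,0]},{"offset":[4,0,0],"rotation":[0,0,0]},{"offset":[0,0,0],"rotation":[0,0,0]}]'

```text
time_s: 36.8
position: [0.4525, 0.3168, 0.1292]
tool_rot: [-0.272, 0.652, 0.273, 0.653]
wrist_force: [0.3, 0.1, -0.4]
width: 0.0138
```

>>> drive_tool --commands '[{"offset":[1,0,0],"rotation":[0,0,0]},{"offset":[0,0,0],"rotation":[0,0,0]}]'

```text
time_s: 37.05
position: [0.4528, 0.3169, 0.1286]
tool_rot: [-0.272, 0.652, 0.273, 0.653]
wrist_force: [-0.3, 1.0, 2.0]
width: 0.0141
```

>>> drive_tool --commands '[{"offset":[0,0,0],"rotation":[0,0,0]},{"offset":[0,0,0],"rotation":[0,0,0]},{"offset":[0,0,0],"rotation":[0,0,0]},{"offset":[0,0,0],"rotation":[0,0,0]}]' --grip 24

```text
time_s: 37.55
position: [0.4527, 0.3167, 0.1282]
tool_rot: [-0.272, 0.652, 0.273, 0.653]
wrist_force: [-0.2, 0.0, -0.6]
width: 0.0245
```

>>> drive_tool --commands '[{"offset":[-15,0,0],"rotation":[0,0,0]},{"offset":[-35,0,0],"rotation":[0,0,0]},{"offset":[0,0,0],"rotation":[0,0,0]}]'

```text
time_s: 37.92
position: [0.4534, 0.3176, 0.1811]
tool_rot: [-0.272, 0.651, 0.273, 0.654]
wrist_force: [-0.1, -1.1, 0.0]
width: 0.0241
```

Run:
```python
from h import *
s=st();goal(np.pi/4,[.559,-.054,.175],8)
pan(shot("wrist","w12.png"))
```

```text
37.92 [0.4534 0.3176 0.1811] [-0.272  0.651  0.273  0.654] w 0.0241 F [-0.1 -1.1  0. ]
[[0.003, -0.711, 0.703], [0.004, 0.703, 0.711], [-1.0, 0.0, 0.005]]
rotvec [ 0.0057  0.0052 -0.0003]
offset after turn [   6.1 -337.4 -188.1] /n [  0.8 -42.2 -23.5]
[231. 182. 268. 235.] 0.88 [0.4522 0.3162]
[267. 207. 302. 246.] 0.85 [0.4432 0.3469]
[304. 182. 350. 234.] 0.81 [0.4091 0.3583]
```

>>> drive_tool --commands '[{"offset":[0,-42,-23.5],"rotation":[0,0,0]},{"offset":[0,-42,-23.5],"rotation":[0,0,0]},{"offset":[0,-42,-23.5],"rotation":[0,0,0]},{"offset":[0,-42,-23.5],"rotation":[0,0,0]},{"offset":[0,-42,-23.5],"rotation":[0,0,0]}]' --grip 40

```text
time_s: 38.65
position: [0.5193, 0.0836, 0.1774]
tool_rot: [-0.272, 0.652, 0.273, 0.653]
wrist_force: [-0.4, -0.0, -1.0]
width: 0.0403
```

>>> drive_tool --commands '[{"offset":[0,-42,-23.5],"rotation":[0,0,0]},{"offset":[0,-42,-23.5],"rotation":[0,0,0]},{"offset":[0,-42,-23.5],"rotation":[0,0,0]},{"offset":[0,0,0],"rotation":[0,0,0]}]'

```text
time_s: 39.15
position: [0.5596, -0.0571, 0.1764]
tool_rot: [-0.27, 0.653, 0.271, 0.653]
wrist_force: [0.6, 0.6, 0.3]
width: 0.0398
```

Run:
```python
from h import *
s=st();goal(np.pi/4,[.558,-.055,.033])
print(*wts(shot("wrist")),sep="\n")
print(*wts(shot("top")),sep="\n")
```

```text
39.15 [ 0.5596 -0.0571  0.1764] [-0.27   0.653  0.271  0.653] w 0.0398 F [0.6 0.6 0.3]
[[-0.001, -0.707, 0.707], [0.002, 0.707, 0.707], [-1.0, 0.002, 0.0]]
rotvec [ 0.0001  0.0005 -0.0023]
offset after turn [143.4   2.6   0.4] /n [143.4   2.6   0.4]
([0.5557, -0.0568], 0.76)
([0.4529, 0.3453], 0.67)
([0.41, 0.3973], 0.56)
([0.4513, 0.3783], 0.55)
([0.8377, 0.14], 0.43)
```

>>> drive_tool --commands '[{"offset":[40,2,-1],"rotation":[0,0,0]},{"offset":[40,0,0],"rotation":[0,0,0]},{"offset":[40,0,0],"rotation":[0,0,0]},{"offset":[23,0,0],"rotation":[0,0,0]},{"offset":[0,0,0],"rotation":[0,0,0]}]'

```text
time_s: 39.98
position: [0.5568, -0.0515, 0.0339]
tool_rot: [-0.272, 0.652, 0.274, 0.652]
wrist_force: [-0.0, 0.1, 0.4]
width: 0.0401
```

>>> drive_tool --commands '[{"offset":[0,0,0],"rotation":[0,0,0]},{"offset":[0,0,0],"rotation":[0,0,0]},{"offset":[0,0,0],"rotation":[0,0,0]},{"offset":[0,0,0],"rotation":[0,0,0]},{"offset":[0,0,0],"rotation":[0,0,0]}]' --grip 8

```text
time_s: 40.6
position: [0.5582, -0.0523, 0.0358]
tool_rot: [-0.272, 0.652, 0.273, 0.653]
wrist_force: [-1.1, 0.1, 8.2]
width: 0.0142
```

>>> drive_tool --commands '[{"offset":[-15,0,0],"rotation":[0,0,0]},{"offset":[-40,0,0],"rotation":[0,0,0]},{"offset":[-40,0,0],"rotation":[0,0,0]},{"offset":[-45,0,0],"rotation":[0,0,0]},{"offset":[0,0,0],"rotation":[0,0,0]}]'

```text
time_s: 41.22
position: [0.5586, -0.0526, 0.1783]
tool_rot: [-0.273, 0.651, 0.272, 0.654]
wrist_force: [-0.1, 0.5, -1.5]
width: 0.0139
```

>>> drive_tool --commands '[{"offset":[0,43,17],"rotation":[0,0,0]},{"offset":[0,43,17],"rotation":[0,0,0]},{"offset":[0,43,17],"rotation":[0,0,0]},{"offset":[0,43,17],"rotation":[0,0,0]},{"offset":[0,43,17],"rotation":[0,0,0]}]'

```text
time_s: 41.85
position: [0.4631, 0.1599, 0.1748]
tool_rot: [-0.272, 0.652, 0.273, 0.653]
wrist_force: [0.8, 0.1, -0.4]
width: 0.014
```

>>> drive_tool --commands '[{"offset":[0,43,17],"rotation":[0,0,0]},{"offset":[0,43,17],"rotation":[0,0,0]},{"offset":[0,43,17],"rotation":[0,0,0]},{"offset":[0,43,17],"rotation":[0,0,0]},{"offset":[0,0,0],"rotation":[0,0,0]}]'

```text
time_s: 42.48
position: [0.3872, 0.3311, 0.1754]
tool_rot: [-0.273, 0.651, 0.275, 0.652]
wrist_force: [-0.1, -0.1, -0.9]
width: 0.0136
```

Run:
```python
from h import *
s=st();goal(np.pi/4,[.392,.330,.129])
pan(shot("wrist"))
```

```text
42.48 [0.3872 0.3311 0.1754] [-0.273  0.651  0.275  0.652] w 0.0136 F [-0.1 -0.1 -0.9]
[[-0.0, -0.715, 0.699], [0.003, 0.699, 0.715], [-1.0, 0.002, 0.002]]
rotvec [ 0.0113  0.0019 -0.0023]
offset after turn [46.4 -4.2  2.6] /n [46.4 -4.2  2.6]
[159. 223. 201. 277.] 0.85 [0.4482 0.315 ]
[225. 201. 269. 278.] 0.65 [0.4037 0.3456]
[199. 253. 209. 271.] 0.54 [0.4427 0.3357]
[  1. 190.  40. 230.] 0.39 [0.5081 0.2083]
[252. 272. 262. 285.] 0.37 [0.423 0.377]
```

>>> drive_tool --commands '[{"offset":[15,-4,2],"rotation":[0.011,0,0]},{"offset":[18,0,0],"rotation":[0,0,0]},{"offset":[9,0,0],"rotation":[0,0,0]},{"offset":[4,0,0],"rotation":[0,0,0]},{"offset":[0,0,0],"rotation":[0,0,0]}]'

```text
time_s: 43.2
position: [0.3938, 0.327, 0.1292]
tool_rot: [-0.268, 0.654, 0.27, 0.654]
wrist_force: [-0.0, 0.2, -1.1]
width: 0.0136
```

>>> drive_tool --commands '[{"offset":[1,0,0],"rotation":[0,0,0]},{"offset":[0,0,0],"rotation":[0,0,0]}]'

```text
time_s: 43.45
position: [0.394, 0.3272, 0.1285]
tool_rot: [-0.268, 0.653, 0.27, 0.654]
wrist_force: [-0.7, 0.2, 0.4]
width: 0.0142
```

>>> drive_tool --commands '[{"offset":[0,0,0],"rotation":[0,0,0]},{"offset":[0,0,0],"rotation":[0,0,0]},{"offset":[0,0,0],"rotation":[0,0,0]},{"offset":[0,0,0],"rotation":[0,0,0]}]' --grip 24

```text
time_s: 43.95
position: [0.3939, 0.327, 0.1282]
tool_rot: [-0.268, 0.654, 0.269, 0.654]
wrist_force: [0.4, -0.0, 0.5]
width: 0.0241
```

>>> drive_tool --commands '[{"offset":[-15,0,0],"rotation":[0,0,0]},{"offset":[-35,0,0],"rotation":[0,0,0]},{"offset":[0,0,0],"rotation":[0,0,0]}]'

```text
time_s: 44.32
position: [0.3946, 0.3278, 0.1809]
tool_rot: [-0.268, 0.652, 0.27, 0.656]
wrist_force: [-1.0, -0.4, -0.1]
width: 0.0239
```

Run:
```python
from h import *
s=st();goal(np.pi/4,[.574,-.088,.175],10)
pan(shot("wrist","w13.png"))
```

```text
44.33 [0.3946 0.3278 0.1809] [-0.268  0.652  0.27   0.656] w 0.0239 F [-1.  -0.4 -0.1]
[[0.003, -0.703, 0.711], [0.004, 0.711, 0.703], [-1.0, 0.0, 0.005]]
rotvec [-0.0053  0.0051 -0.0004]
offset after turn [   5.9 -420.9 -167.2] /n [  0.6 -42.1 -16.7]
[229. 180. 265. 232.] 0.96 [0.3929 0.3237]
[250. 220. 283. 276.] 0.79 [0.4082 0.3608]
[227. 243. 243. 299.] 0.65 [0.4422 0.3576]
[171. 219. 211. 277.] 0.6 [0.4514 0.3169]
```

>>> drive_tool --commands '[{"offset":[0,-42,-16.7],"rotation":[0,0,0]},{"offset":[0,-42,-16.7],"rotation":[0,0,0]},{"offset":[0,-42,-16.7],"rotation":[0,0,0]},{"offset":[0,-42,-16.7],"rotation":[0,0,0]},{"offset":[0,-42,-16.7],"rotation":[0,0,0]}]' --grip 40

```text
time_s: 45.05
position: [0.4824, 0.1173, 0.1775]
tool_rot: [-0.268, 0.654, 0.27, 0.654]
wrist_force: [0.5, -0.6, -0.4]
width: 0.04
```

>>> drive_tool --commands '[{"offset":[0,-42,-16.7],"rotation":[0,0,0]},{"offset":[0,-42,-16.7],"rotation":[0,0,0]},{"offset":[0,-42,-16.7],"rotation":[0,0,0]},{"offset":[0,-42,-16.7],"rotation":[0,0,0]},{"offset":[0,-42,-16.7],"rotation":[0,0,0]}]'

```text
time_s: 45.68
position: [0.5707, -0.0906, 0.1768]
tool_rot: [-0.268, 0.654, 0.27, 0.654]
wrist_force: [0.5, 0.9, 0.0]
width: 0.0402
```

>>> drive_tool --commands '[{"offset":[0,0,0],"rotation":[0,0,0]}]'

```text
time_s: 45.8
position: [0.5709, -0.0925, 0.1762]
tool_rot: [-0.266, 0.655, 0.268, 0.655]
wrist_force: [0.6, 0.2, 0.0]
width: 0.0402
```

Run:
```python
from h import *
s=st();goal(np.pi/4,[.574,-.088,.033])
print(*wts(shot("wrist","w14.png")),sep="\n")
```

```text
45.8 [ 0.5709 -0.0925  0.1762] [-0.266  0.655  0.268  0.655] w 0.0402 F [0.6 0.2 0. ]
[[-0.001, -0.7, 0.714], [0.002, 0.714, 0.7], [-1.0, 0.003, 0.001]]
rotvec [-0.0102  0.0007 -0.0026]
offset after turn [143.2   1.    5.4] /n [143.2   1.    5.4]
([0.5724, -0.09], 0.85)
```

>>> drive_tool --commands '[{"offset":[40,0,1],"rotation":[-0.01,0,0]},{"offset":[40,0,0],"rotation":[0,0,0]},{"offset":[40,0,0],"rotation":[0,0,0]},{"offset":[23,0,0],"rotation":[0,0,0]},{"offset":[0,0,0],"rotation":[0,0,0]}]'

```text
time_s: 46.52
position: [0.5707, -0.0873, 0.0337]
tool_rot: [-0.271, 0.653, 0.274, 0.652]
wrist_force: [-0.5, 0.1, 0.2]
width: 0.0399
```

>>> drive_tool --commands '[{"offset":[0,0,0],"rotation":[0,0,0]},{"offset":[0,0,0],"rotation":[0,0,0]},{"offset":[0,0,0],"rotation":[0,0,0]},{"offset":[0,0,0],"rotation":[0,0,0]},{"offset":[0,0,0],"rotation":[0,0,0]}]' --grip 8

```text
time_s: 47.15
position: [0.5722, -0.0884, 0.0356]
tool_rot: [-0.272, 0.652, 0.272, 0.654]
wrist_force: [-0.5, -1.5, 8.3]
width: 0.0139
```

>>> drive_tool --commands '[{"offset":[-15,0,0],"rotation":[0,0,0]},{"offset":[-40,0,0],"rotation":[0,0,0]},{"offset":[-40,0,0],"rotation":[0,0,0]},{"offset":[-45,0,0],"rotation":[0,0,0]},{"offset":[0,0,0],"rotation":[0,0,0]}]'

```text
time_s: 47.78
position: [0.5726, -0.0882, 0.1783]
tool_rot: [-0.273, 0.651, 0.272, 0.654]
wrist_force: [-0.6, -0.2, -1.7]
width: 0.0142
```

>>> drive_tool --commands '[{"offset":[0,42,18.6],"rotation":[0,0,0]},{"offset":[0,42,18.6],"rotation":[0,0,0]},{"offset":[0,42,18.6],"rotation":[0,0,0]},{"offset":[0,42,18.6],"rotation":[0,0,0]},{"offset":[0,42,18.6],"rotation":[0,0,0]}]'

```text
time_s: 48.4
position: [0.4865, 0.1266, 0.1749]
tool_rot: [-0.272, 0.652, 0.273, 0.653]
wrist_force: [0.9, -1.4, -1.0]
width: 0.0138
```

>>> drive_tool --commands '[{"offset":[0,42,18.6],"rotation":[0,0,0]},{"offset":[0,42,18.6],"rotation":[0,0,0]},{"offset":[0,42,18.6],"rotation":[0,0,0]},{"offset":[0,42,18.6],"rotation":[0,0,0]},{"offset":[0,0,0],"rotation":[0,0,0]}]'

```text
time_s: 49.02
position: [0.4183, 0.2996, 0.1755]
tool_rot: [-0.273, 0.651, 0.275, 0.652]
wrist_force: [-0.8, -0.5, -1.3]
width: 0.0136
```

Run:
```python
from h import *
s=st();goal(np.pi/4,[.422,.2985,.129])
pan(shot("wrist"))
```

```text
49.02 [0.4183 0.2996 0.1755] [-0.273  0.651  0.275  0.652] w 0.0136 F [-0.8 -0.5 -1.3]
[[-0.0, -0.714, 0.7], [0.003, 0.7, 0.714], [-1.0, 0.002, 0.002]]
rotvec [ 0.0103  0.0021 -0.0022]
offset after turn [46.5 -3.4  1.8] /n [46.5 -3.4  1.8]
[227. 206. 272. 283.] 0.91 [0.4369 0.3186]
[274. 187. 315. 240.] 0.71 [0.3934 0.3236]
[156. 345. 178. 363.] 0.67 [0.5706 0.3467]
[219. 229. 238. 278.] 0.6 [0.4542 0.3128]
[291. 232. 328. 282.] 0.56 [0.4097 0.3604]
```

>>> drive_tool --commands '[{"offset":[15,-3,1],"rotation":[0.01,0,0]},{"offset":[18,0,0],"rotation":[0,0,0]},{"offset":[9,0,0],"rotation":[0,0,0]},{"offset":[4,0,0],"rotation":[0,0,0]},{"offset":[1,0,0],"rotation":[0,0,0]}]'

```text
time_s: 49.75
position: [0.4234, 0.2953, 0.1281]
tool_rot: [-0.268, 0.654, 0.27, 0.654]
wrist_force: [-1.0, 0.6, 0.7]
width: 0.0142
```

>>> drive_tool --commands '[{"offset":[0,0,0],"rotation":[0,0,0]},{"offset":[0,0,0],"rotation":[0,0,0]}]'

```text
time_s: 50.0
position: [0.4235, 0.2953, 0.1285]
tool_rot: [-0.268, 0.654, 0.27, 0.654]
wrist_force: [1.0, 0.5, -0.7]
width: 0.014
```

>>> drive_tool --commands '[{"offset":[0,0,0],"rotation":[0,0,0]},{"offset":[0,0,0],"rotation":[0,0,0]},{"offset":[0,0,0],"rotation":[0,0,0]},{"offset":[0,0,0],"rotation":[0,0,0]}]' --grip 24

```text
time_s: 50.5
position: [0.4234, 0.2952, 0.1282]
tool_rot: [-0.268, 0.654, 0.269, 0.654]
wrist_force: [0.7, -0.2, -0.4]
width: 0.0236
```

>>> drive_tool --commands '[{"offset":[-15,0,0],"rotation":[0,0,0]},{"offset":[-35,0,0],"rotation":[0,0,0]},{"offset":[-40,0,0],"rotation":[0,0,0]},{"offset":[-40,-20,-20],"rotation":[0,0,0]},{"offset":[0,-40,-40],"rotation":[0,0,0]}]'

```text
time_s: 51.12
position: [0.4233, 0.2118, 0.261]
tool_rot: [-0.269, 0.652, 0.271, 0.655]
wrist_force: [2.2, -1.0, 0.0]
width: 0.0238
```

>>> drive_tool --commands '[{"offset":[0,-40,0],"rotation":[0,0,0]},{"offset":[0,-40,0],"rotation":[0,0,0]},{"offset":[0,-40,0],"rotation":[0,0,0]},{"offset":[0,-40,0],"rotation":[0,0,0]},{"offset":[0,0,0],"rotation":[0,0,0]}]'

```text
time_s: 51.75
position: [0.5369, 0.0944, 0.2582]
tool_rot: [-0.267, 0.654, 0.269, 0.655]
wrist_force: [-0.3, 0.8, -0.6]
width: 0.024
```

>>> drive_tool --commands '[{"offset":[0,0,0],"rotation":[0,0,0]},{"offset":[0,0,0],"rotation":[0,0,0]},{"offset":[0,0,0],"rotation":[0,0,0]},{"offset":[0,0,0],"rotation":[0,0,0]},{"offset":[0,0,0],"rotation":[0,0,0]}]'

```text
time_s: 52.38
position: [0.5354, 0.0966, 0.2578]
tool_rot: [-0.268, 0.654, 0.27, 0.654]
wrist_force: [-0.1, -0.1, 0.5]
width: 0.0242
```

>>> drive_tool --commands '[{"offset":[0,0,0],"rotation":[0,0,0]},{"offset":[0,0,0],"rotation":[0,0,0]},{"offset":[0,0,0],"rotation":[0,0,0]},{"offset":[0,0,0],"rotation":[0,0,0]},{"offset":[0,0,0],"rotation":[0,0,0]}]'

```text
time_s: 53.0
position: [0.5355, 0.0965, 0.2578]
tool_rot: [-0.268, 0.654, 0.27, 0.654]
wrist_force: [-0.0, 0.2, -0.5]
width: 0.0237
```

Run:
```python
from h import *
s=st()
a=shot("scene")["img"][:,:,::-1];t=shot("top");tt=t["img"][:,:,::-1]
z=lambda im,c,f:cv2.resize(im[c[1]:c[3],c[0]:c[2]],(400,600//2),interpolation=cv2.INTER_CUBIC)
L=np.vstack([z(a,(330,100,450,190),0),z(a,(330,160,450,250),0)]);Rr=np.vstack([z(tt,(70,150,190,240),0),z(tt,(290,170,410,260),0)])
cv2.imwrite("pics/f1.png",np.hstack([L,Rr]))
```

```text
53.0 [0.5355 0.0965 0.2578] [-0.268  0.654  0.27   0.654] w 0.0237 F [-0.   0.2 -0.5]
[[0.0, -0.703, 0.711], [0.002, 0.711, 0.703], [-1.0, 0.001, 0.002]]
```

View pics/f1.png

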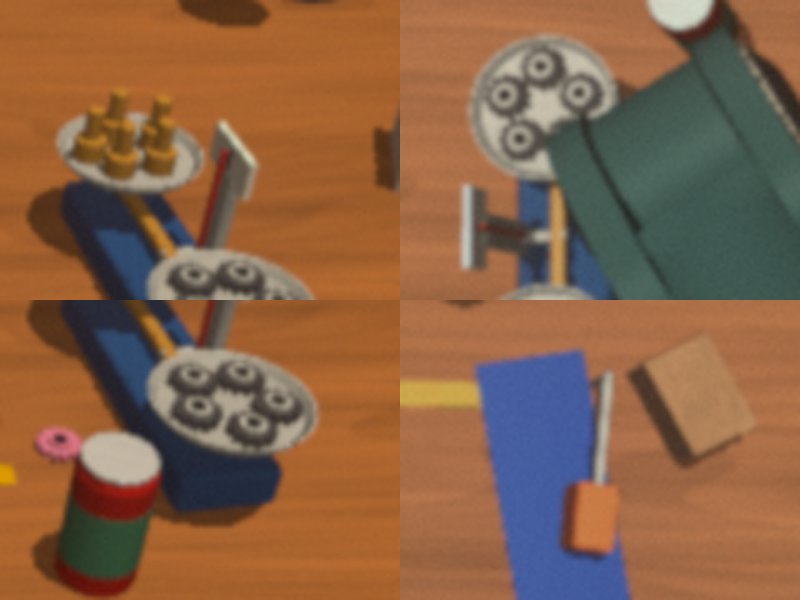

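The composite shows all five weights upright in the weights pan and the pointer roughly upright, but the hook tool has been knocked sideways on its mat (block at (591,518)). I'll measure how far.

Run:
```python
from h import *
t=shot("top");f=lambda u,v,z:w(t,290+(u-400)*.3,170+(v-300)*.3,z)
b=f(593,517,.056);e=f(606,376,.055);print("block",b,"rodend",e,"yaw",np.arctan2(*(e-b)[1::-1]))
m=[f(u,v,0) for u,v in((477,367),(582,350))];print("mat top edge",m)
mid=(m[0]+m[1])/2;d=m[0]-m[1];ax=np.array([d[1],-d[0],0])/np.linalg.norm(d[:2]);o=mid-ax*.185;print("mat origin",o,ax,"dist",np.linalg.norm((b-o)[:2]))
y=cv2.inRange(cv2.cvtColor(t["img"],cv2.COLOR_RGB2HSV),(20,150,100),(34,255,255))
s=shot("scene")
for q in("weights_pan_floor","parts_pan_floor"): print(q,[(np.round(r["rect"],1),round(r["confidence"],2)) for r in recognise(s,q)][:1])
wx=[.427,.336];
for z in(.081,.093,.105): print(z,px(s,[.427,.336,z]),px(s,[.6571,.3516,z]))
s=arm.observe();print(np.round(s["joint_positions"],2))
```

```text
block [ 0.5104 -0.3769  0.056 ] rodend [ 0.6446 -0.3927  0.055 ] yaw -0.1171952123573966
mat top edge [array([ 0.6602, -0.2799,  0.    ]), array([ 0.6799, -0.3856,  0.    ])]
mat origin [ 0.48818174 -0.36664598  0.        ] [0.98307166 0.18322149 0.        ] dist 0.024470307360783615
weights_pan_floor [(array([346.5, 132.4, 392.8, 159.7]), 0.82)]
parts_pan_floor [(array([373.7, 174.8, 425. , 208.2]), 0.88)]
0.081 [367.8 147.8] [396.9 193.2]
0.093 [368.4 144.6] [397.9 189.8]
0.105 [369.1 141.3] [398.9 186.3]
[ 0.63  0.45 -1.11  1.76  0.43  1.2   1.75]
```

The tool was knocked about 25 mm and 11° while the arm was away. That is still inside the tolerance, but the task asks for it to stand as it did at the start, and time is ample, so I'll set it back. The balance reads level, since both pans moved about 12 mm from their stops.

>>> drive_tool --commands '[{"offset":[0,0,0],"rotation":[0.15,0,0]},{"offset":[0,0,0],"rotation":[0.15,0,0]},{"offset":[0,0,0],"rotation":[0.15,0,0]},{"offset":[0,0,0],"rotation":[0.15,0,0]},{"offset":[0,0,0],"rotation":[0.15,0,0]}]' --grip 85

```text
time_s: 53.92
position: [0.5355, 0.0965, 0.2578]
tool_rot: [-0.008, 0.707, 0.01, 0.707]
wrist_force: [-0.4, 0.3, 0.6]
width: 0.0852
```

>>> drive_tool --commands '[{"offset":[0,0,0],"rotation":[0.15,0,0]},{"offset":[5,-42,3],"rotation":[0,0,0]},{"offset":[5,-42,3],"rotation":[0,0,0]},{"offset":[5,-42,3],"rotation":[0,0,0]},{"offset":[5,-42,3],"rotation":[0,0,0]}]'

```text
time_s: 54.55
position: [0.5271, -0.0731, 0.2374]
tool_rot: [0.043, 0.706, -0.042, 0.706]
wrist_force: [0.7, 0.5, 0.3]
width: 0.0852
```

>>> drive_tool --commands '[{"offset":[5,-42,3],"rotation":[0,0,0]},{"offset":[5,-42,3],"rotation":[0,0,0]},{"offset":[5,-42,3],"rotation":[0,0,0]},{"offset":[5,-42,3],"rotation":[0,0,0]},{"offset":[5,-42,3],"rotation":[0,0,0]}]'

```text
time_s: 55.18
position: [0.5169, -0.2834, 0.2119]
tool_rot: [0.043, 0.706, -0.042, 0.706]
wrist_force: [0.2, -0.3, -0.4]
width: 0.0848
```

>>> drive_tool --commands '[{"offset":[5,-42,3],"rotation":[0,0,0]},{"offset":[5,-42,3],"rotation":[0,0,0]},{"offset":[0,0,0],"rotation":[0,0,0]},{"offset":[0,0,0],"rotation":[0,0,0]}]'

```text
time_s: 55.68
position: [0.5132, -0.3654, 0.2018]
tool_rot: [0.043, 0.706, -0.041, 0.706]
wrist_force: [0.1, 1.0, -0.2]
width: 0.0852
```

Run:
```python
from h import *
s=st();print(np.round(s["joint_positions"],2));goal(-.117,[.510,-.377,.2])
p=shot("wrist","w15.png",scale=1.2)
```

```text
55.67 [ 0.5132 -0.3654  0.2018] [ 0.043  0.706 -0.041  0.706] w 0.0852 F [ 0.1  1.  -0.2]
[[0.0, 0.119, 0.993], [0.003, 0.993, -0.119], [-1.0, 0.003, -0.0]]
[ 1.09  0.55 -0.72  1.61  0.39  1.13  1.72]
rotvec [-0.0025 -0.0001 -0.0026]
offset after turn [  1.8 -11.9  -1.8] /n [  1.8 -11.9  -1.8]
```

View pics/w15.png

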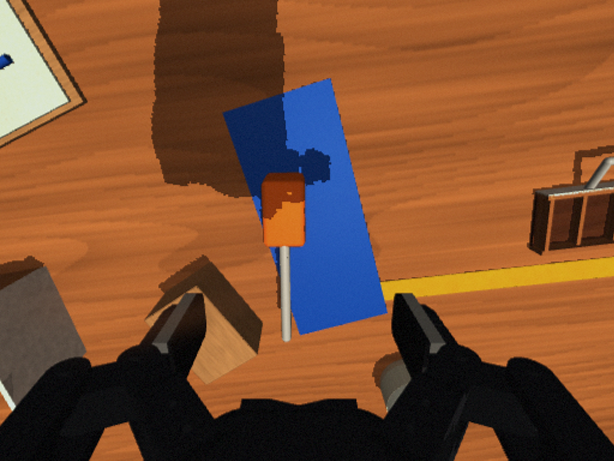

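The wrist view shows the block at (285,215) with its rod straight down to (287,339), about 12 mm left of the grip line. The carton at (205,320) is clear of the fingers. I'll grip and move the tool back.

>>> drive_tool --commands '[{"offset":[40,-6,0],"rotation":[0,0,0]},{"offset":[50,-6,0],"rotation":[0,0,0]},{"offset":[45,0,0],"rotation":[0,0,0]},{"offset":[34,0,0],"rotation":[0,0,0]},{"offset":[15,0,0],"rotation":[0,0,0]}]'

```text
time_s: 56.35
position: [0.5115, -0.3762, 0.0166]
tool_rot: [0.043, 0.706, -0.041, 0.705]
wrist_force: [0.3, 0.1, 0.1]
width: 0.0852
```

>>> drive_tool --commands '[{"offset":[0,0,0],"rotation":[0,0,0]},{"offset":[0,0,0],"rotation":[0,0,0]},{"offset":[0,0,0],"rotation":[0,0,0]},{"offset":[0,0,0],"rotation":[0,0,0]},{"offset":[0,0,0],"rotation":[0,0,0]}]' --grip 30 --grip_force 80

```text
time_s: 56.98
position: [0.5125, -0.3781, 0.0196]
tool_rot: [0.043, 0.705, -0.042, 0.707]
wrist_force: [-0.1, 0.8, 7.3]
width: 0.0391
```

>>> drive_tool --commands '[{"offset":[-4,0,0],"rotation":[0,0,0]},{"offset":[-8,0,0],"rotation":[0,0,0]},{"offset":[0,0,0],"rotation":[-0.1,0,0]},{"offset":[0,0,0],"rotation":[-0.1,0,0]},{"offset":[0,0,0],"rotation":[0,0,0]}]'

```text
time_s: 57.6
position: [0.5116, -0.3778, 0.0303]
tool_rot: [-0.027, 0.706, 0.029, 0.707]
wrist_force: [0.2, 1.0, -2.5]
width: 0.0395
```

Run:
```python
from h import *
s=st();goal(.084,[.4925,-.3505,.021])
```

```text
57.6 [ 0.5116 -0.3778  0.0303] [-0.027  0.706  0.029  0.707] w 0.0395 F [ 0.2  1.  -2.5]
[[0.0, -0.079, 0.997], [0.002, 0.997, 0.079], [-1.0, 0.002, 0.001]]
rotvec [-0.0046  0.0006 -0.002 ]
offset after turn [  9.3  28.8 -16.7] /n [  9.3  28.8 -16.7]
```

>>> drive_tool --commands '[{"offset":[0,14,-8],"rotation":[0,0,0]},{"offset":[0,14,-8],"rotation":[0,0,0]},{"offset":[6,0,0],"rotation":[0,0,0]},{"offset":[3,0,0],"rotation":[0,0,0]},{"offset":[0,0,0],"rotation":[0,0,0]}]'

```text
time_s: 58.22
position: [0.4935, -0.3513, 0.0206]
tool_rot: [-0.027, 0.707, 0.029, 0.707]
wrist_force: [-0.2, -0.1, -2.3]
width: 0.0388
```

>>> drive_tool --commands '[{"offset":[1,0,0],"rotation":[0,0,0]},{"offset":[0,0,0],"rotation":[0,0,0]}]'

```text
time_s: 58.48
position: [0.4935, -0.351, 0.0199]
tool_rot: [-0.028, 0.706, 0.029, 0.707]
wrist_force: [-0.5, 0.2, -2.2]
width: 0.0391
```

>>> drive_tool --commands '[{"offset":[0,0,0],"rotation":[0,0,0]},{"offset":[0,0,0],"rotation":[0,0,0]},{"offset":[0,0,0],"rotation":[0,0,0]},{"offset":[0,0,0],"rotation":[0,0,0]},{"offset":[0,0,0],"rotation":[0,0,0]}]' --grip 85

```text
time_s: 59.1
position: [0.4934, -0.351, 0.0199]
tool_rot: [-0.028, 0.706, 0.029, 0.707]
wrist_force: [0.5, 0.4, 0.8]
width: 0.0852
```

>>> drive_tool --commands '[{"offset":[-20,0,0],"rotation":[0,0,0]},{"offset":[-40,0,0],"rotation":[0,0,0]},{"offset":[-50,0,0],"rotation":[0,0,0]},{"offset":[-50,0,0],"rotation":[0,0,0]},{"offset":[-20,0,-40],"rotation":[0,0,0]}]'

```text
time_s: 59.72
position: [0.4558, -0.3537, 0.204]
tool_rot: [-0.03, 0.705, 0.029, 0.708]
wrist_force: [-1.3, -1.1, -0.8]
width: 0.0848
```

>>> drive_tool --commands '[{"offset":[0,35,0],"rotation":[0,0,0]},{"offset":[0,35,0],"rotation":[0,0,0]},{"offset":[0,35,0],"rotation":[0,0,0]},{"offset":[0,35,0],"rotation":[0,0,0]},{"offset":[0,0,0],"rotation":[0,0,0]}]'

```text
time_s: 60.35
position: [0.4425, -0.2127, 0.2015]
tool_rot: [-0.03, 0.706, 0.03, 0.707]
wrist_force: [-0.1, -0.8, 0.9]
width: 0.0847
```

>>> drive_tool --commands '[{"offset":[0,0,0],"rotation":[0,0,0]},{"offset":[0,0,0],"rotation":[0,0,0]},{"offset":[0,0,0],"rotation":[0,0,0]},{"offset":[0,0,0],"rotation":[0,0,0]}]'

```text
time_s: 60.85
position: [0.4423, -0.2152, 0.2001]
tool_rot: [-0.027, 0.706, 0.029, 0.707]
wrist_force: [-0.8, 1.3, -0.1]
width: 0.0849
```

Run:
```python
from h import *
s=st();t=shot("top");a=shot("scene");tt=t["img"][:,:,::-1];aa=a["img"][:,:,::-1]
cv2.imwrite("pics/f2.png",np.hstack([cv2.resize(tt[140:290,80:400],(480,225),interpolation=3),cv2.resize(aa[110:230,330:450],(225,225),interpolation=3)]))
cv2.imwrite("pics/f2.png",np.vstack([cv2.resize(tt[130:290,80:400],(600,300),interpolation=3),cv2.resize(aa[110:230,210:450],(600,300),interpolation=3)]))
for q in("weights_pan_floor","parts_pan_floor","tray"): print(q,[(np.round(r["rect"],1),round(r["confidence"],2)) for r in recognise(a,q)][:1])
for q in("hook_tool","tray","oil_can","bolt_jar","carton","tape"): print(q,[(np.round(r["rect"],1),round(r["confidence"],2)) for r in recognise(t,q)][:1])
```

```text
60.85 [ 0.4423 -0.2152  0.2001] [-0.027  0.706  0.029  0.707] w 0.0849 F [-0.8  1.3 -0.1]
[[0.0, -0.08, 0.997], [0.002, 0.997, 0.08], [-1.0, 0.002, 0.0]]
weights_pan_floor [(array([346.4, 133. , 391.4, 158.4]), 0.67)]
parts_pan_floor [(array([373.8, 174. , 426.3, 210.3]), 0.67)]
tray [(array([229.9, 176.1, 300.6, 206.5]), 0.71)]
hook_tool [(array([331.1, 194.5, 343.2, 231.3]), 0.51)]
tray [(array([202.4, 206.4, 264.8, 240.3]), 0.9)]
oil_can [(array([146.4, 139.2, 174. , 167.1]), 0.67)]
bolt_jar [(array([295.5, 141.9, 321.9, 170.9]), 0.73)]
carton [(array([359.7, 178.1, 396.8, 218.1]), 0.83)]
tape [(array([172.3, 194.8, 318. , 203.7]), 0.58)]
```

View pics/f2.png

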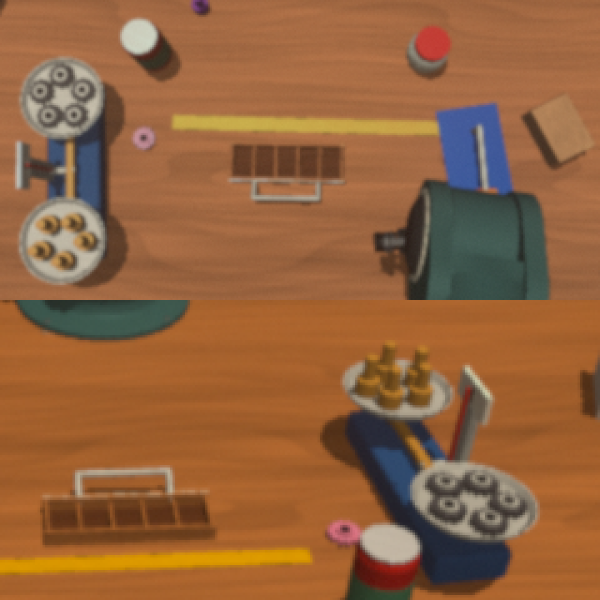

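The final view shows five weights upright in the pan and five sprockets in the other. The tray is empty and clear of the tape, the hook tool is back on its mat, and the bystanders are in place. I'm handing in.

```bash
python3 -c "
from bench import arm
print(arm.finish_job())"
```

```text
the job is handed in; nothing more can be done
None
```

The job is handed in at about 61 s of the 210 s allowed. No verdict is reported, so the checks below are my own readings from the cameras.

**What I did:** I hooked the tray's handle and dragged it clear of the tape, then stood the hook tool back on its mat. There were five sprockets, so I moved all five brass weights into the empty pan. The tool was knocked about 25 mm and 11° on its mat while the arm was away. That was still within tolerance, but I picked it up again and put it back at its starting spot.

**Last checks:**
- **Balance:** all five weights stand upright in the pan and the sprockets are undisturbed. Both pans moved about 12 mm from their stops, and the pointer looks upright, so it reads level. I judged this from camera pixels, good to a few mm, so the 3 mm limit is not measured exactly.
- **Tray:** empty, with its whole body about 20 mm on the robot's side of the tape.
- **Oil can, jar and carton:** their positions match the start to within a pixel or two.
- **Hook tool:** by the arm's reading at release, the block centre is about 12 mm from the mat's origin, as at the start. In the final picture the arm hid the block and only the rod showed, so I could not confirm by sight that it stands upright.

**Disagreements:** the two cameras differed by about 5 mm on the weights pan's centre, which did not affect the placing. The grip never visibly slackened.

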